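Draw a drawer front tight with its cam lock

TASK

The small drawer on the bench still has its front loose. Push the front in along its dowels until it rests on the rubber strip with its bolt head in the cam, then take the screwdriver from its stand, seat the blade in the cam's slot and turn the cam clockwise until the front is drawn home and clamped tight, with a clear rise in resistance. Work by feel: press lightly and stop once it is firmly tight rather than forcing the cam; then stand the screwdriver back upright in its stand, and leave the other things on the bench alone.

Things in the scene. Friction and masses are not known exactly. Their poses are not given: they have to be found in the camera images.
- drawer: Fixed plywood drawer without front: base board 200 x 200 mm, 30 mm thick, side and back walls 12 mm thick and 60 mm high outside it. Origin on the bench under the centre of the base; its -x side is the open front edge (100 mm from the origin), z up.
- strip_mid (a point): Middle of the base's front edge, 15 mm above the bench. Two sprung black rubber bars stand 3 mm proud of this edge; they push back with about 2 N when first touched and 3.5 N when fully pressed in, so a front pushed in by hand springs out again to a gap of about 3 mm.
- front (a joint): Gap in m between drawer front and base edge: 0 = drawn tight (hard stop), 0.003 = resting on the rubber strip, start 0.012 to 0.03, at most 0.05. The front slides on two dowels along the drawer's x axis with about 1 N friction. Its bolt enters the cam's mouth by itself; the cam can catch it at gaps under 5 mm.
- front_face (a point): Point on the outer (-x) face of the drawer front, on its centre line, 65 mm above the bench. The front is an upright board 18 mm thick, 224 mm wide, top at 80 mm, along the drawer's y. Below the point a bar handle (94 mm long, 10 mm thick, 40 mm above the bench) stands 33 mm out. Pushing here or on the handle towards the drawer's +x slides the front in.
- cam: Steel cam disc, 37 mm across, flush in the base's top, 65 mm from the drawer's origin towards the front. Origin on its vertical axis at the top face (30 mm above the bench), x axis along the slot, z up. Slot straight through the axis, 21 mm long with closed ends, 4 mm wide, 8 mm deep; at the start about 0.65 rad anticlockwise of the drawer's x axis. Clockwise from above tightens; stays where left.
- cam_floor (a point): Floor of the slot, on the cam's axis. Feel of the cam, in driver turn: blade play 0.1 rad; light friction (0.07 N m) until the bolt is caught at 0.3 to 0.8 rad; up to 0.2 N m while drawing; the front closes at 0.9 to 1.5 rad, as the bolt happens to be screwed in (unseen); then torque climbs steeply. 0.32 N m is tight; over 75 N between blade and cam (about 0.5 N m) damages it.
- driver: Loose flat-blade screwdriver, 125 mm long, about 120 g, tip down in its stand. Origin at the blade's tip, z up along the shank, x along the blade's width. Blade 18 x 2.8 mm, 13 mm long, its last 2.5 mm 16.6 x 1.8 mm; shank 9 mm diameter; round collar 38 mm diameter, 56 to 62 mm above the tip.
- driver_grip (a point): Point on the screwdriver's axis 100 mm above its tip, in the black square handle: 26 x 26 mm, 62 to 125 mm above the tip, faces square to the driver's x and y. Grip across two facing sides, from above.
- stand_hole (a point): Centre of the hole's mouth in the top of the screwdriver stand, a fixed white block 70 x 70 mm, 65 mm high, hole 24 mm diameter straight through. The driver hangs in it with its collar resting on the top, so its tip is then 56 mm below this point.
- bottle: Bystander: glass reagent bottle with cap, 66 mm diameter, 140 mm high, origin under its centre. Stands across the drawer from the stand.
- calculator: Bystander: pocket calculator lying flat, 140 x 75 x 14 mm, origin under its centre.
- beaker: Bystander: empty beaker, 74 mm diameter, 95 mm high, origin under its centre.
Mind the look-alikes: they are no part of the job. What is shaped like the part that bears stand_hole but purple is not meant.

How it is judged:
On the way, in this order (a step that is already met when the one before it is completed fails the run):
1. the drawer front rests on the rubber strip (gap under 5 mm) (value of joint front below 0.005 m), for 0.2 s.
2. the screwdriver's blade is seated in the cam's slot (z of driver in the frame of cam below -0.004 m and horizontal distance between driver and cam below 0.004 m), for 0.1 s.
3. turned with the blade in the slot, the cam clamps the front tight (gap under 1.5 mm, the cam pulling the front's bolt with over 35 N, which takes about 0.27 N m) (value of joint front below 0.0015 m and z of driver in the frame of cam below -0.003 m and contact force between cam and front above 35 N), for 0.1 s.
At the end, for the whole second after the job is handed in: The cam alone holds the front tight (gap under 1.5 mm), and the screwdriver stands at rest, upright within 0.12 rad, in the stand's hole (tip within 12 mm of its axis and over 50 mm below its mouth), released (value of joint front below 0.0015 m and horizontal distance between driver and stand_hole below 0.012 m and z of driver in the frame of stand_hole below -0.05 m and angle between driver's own z axis and vertical below 0.12 rad and linear speed of driver below 0.02 m/s); the robot touches nothing.
It fails at once if the cam is forced (over 75 N between screwdriver and cam) (contact force between driver and cam above 75 N).
It fails at once if the bottle is moved over 25 mm or tipped (distance of bottle from where it was at the start of the episode above 0.025 m or angle between bottle's own z axis and vertical above 0.3 rad).
It fails at once if the calculator is moved over 25 mm (distance of calculator from where it was at the start of the episode above 0.025 m).
It fails at once if the beaker is moved over 25 mm or tipped (distance of beaker from where it was at the start of the episode above 0.025 m or angle between beaker's own z axis and vertical above 0.3 rad).
It also fails if it takes over 72 s, if anything falls off the work surface, if the arm or the gripper's body presses on something with over 40 N, if the wrist force passes 120 N, or if a joint passes its speed limit or range.

ROBOT

A 6-joint arm with a two-finger parallel gripper is mounted at the origin on the work surface. World frame = base frame: x ahead of the robot, y to its left, z up, the work surface at z = 0. Lengths are in m, angles in rad, forces in N, time in s.
With the tool pointing down it reaches from about 0.35 to 0.85 m from the base axis. Payload 8.1 kg.
Tool frame: the origin (TCP) lies at the very end of the fingers, on their centre line; the grasp point (between the pads) lies 19 mm behind it; z points along the fingers, y is the line along which they close (so a half turn about z gives the same grasp; the last joint's range is limited). The gripper opens to 93 mm and grips with 3 to 60 N. Pads are 15 mm wide; open, the fingers measure 128 mm over their backs; the gripper's body (75 mm by 188 mm) begins 65 mm behind the grasp point.
Start: joints at [-1.416, 0.13, 1.488, -0, 1.523, -0.085], TCP at [0.143, -0.583, 0.193] pointing down, gripper open.
Joint ranges: [-2.96, 2.96], [-0.89, 2.26], [0.02, 2.5], [-1.34, 4.48], [0, 2.73], [-2.66, 2.66]. Speed limits (rad/s): [2.39, 2.39, 2.79, 3.14, 3.14, 3.14].

INTERFACE

Orientations are given as a rotation vector (axis times angle).
In Python, from plant import monitor, eyes, ticket gives the robot as it stands.
- The arm moves only by the tool arm_command, never from a script. Its argument "deltas" is a list that holds one entry, the list of rows, each a list of 6 numbers: the shift along the world's x, y, z in cm, then the turn, a rotation vector about the world's x, y, z in degrees. In form: [[[tx, ty, tz, rx, ry, rz], ...]]. A call has 1 to 12 rows; each row shifts and turns the commanded pose from where the row before left it; what a row does not reach is not made up. A row lasts 1/12 s, in which the tool goes at most 41.7 mm and 7.16 degrees, less where a joint would pass 70% of its speed; a pose out of reach is approached as far as the arm can. A call is refused whole if a number of a shift passes 4.17 or a number of a turn 7.16, either way. A call with a gripper value outside its range is refused whole. "gripper" is the opening, from -1 (shut) to 1 (fully open), set as the call begins (left out, the last holds). The fingers move at their own pace and stop on an object; "squeeze" is the grip in N (left out, the last holds). Time passes only in rows, so rows that do not move let the fingers close. It gives the time, the measured TCP pose, the force, the opening and the grip force at its end, in the units of the state.
- monitor.read_state(): the state, without advancing time (a new reading comes with each control period).
- eyes.read_camera(name): name is "side" or "top"; returns the picture (400x640x3 uint8, blue, green, red); there is no depth.
- eyes.camera_model(name): a dict with "fx", "fy", "cx", "cy" (pixels), "rvec" (rotation vector, rad) and "tvec" (3), from world to camera coordinates, as OpenCV has them. Camera axes: x right, y down, z forward; pixel columns grow to the right and rows downward; lengths in m; the calibration is good to about 2 mm. A picture is of the moment at which its call begins. camera_model takes no time and is no camera call.
- ticket.close_job(): hands the job in; it is judged then, once.
The state is a dict: "t": time; "q": joint angles; "dq": joint speeds; "joint_torque": joint torques, N m; "tool_pos": TCP position; "orientation": TCP orientation; "force": force on the tool from outside, world axes, zero at the start; "wrist_torque": the same for the moment, N m; "opening": finger opening in m; "gripper_force": force on a finger pad.
Only numpy, scipy, OpenCV 4.12 (cv2) and the standard library are available. Lean on these libraries where they do the work, as an engineer would, in place of code of your own. Each camera call takes 0.05 s, during which the arm holds its last target. There are 200 camera calls.

## Working session

There is one attempt and no reset: what is moved stays moved. The work goes in short steps, Python scripts to look and compute and a tool call to move; the robot and the scene stay as the last step left them, time stands still between calls to the robot, and variables do not carry over. Pictures are saved under pics/ and viewed, at most 10 in all, crops included, and the job is handed in when it is done.

Besides the shell and the picture viewer there is one more tool, called as name([rows], argument=value, ...), one row to a line, values as JSON. arm_command: Moves the arm, as the interface text tells. Its arguments: {"type":"object","properties":{"deltas":{"type":"array"},"gripper":{"type":"number"},"squeeze":{"type":"number"}},"required":["deltas"]}

```bash
mkdir -p pics; ls; python3 - <<'E'
from plant import monitor, eyes
import cv2
for n in("top","side"):
    cv2.imwrite(f"pics/{n}0.png",eyes.read_camera(n)); print(n,eyes.camera_model(n))
print(monitor.read_state())
E
```

```text
pics
top {'fx': 411.9394907997954, 'fy': 411.9394907997954, 'cx': 326.3360384322108, 'cy': 195.17070760373693, 'rvec': array([ 2.16134624, -2.15035205,  0.171013  ]), 'tvec': array([-0.03058639,  0.49394766,  1.04008145])}
side {'fx': 449.71149098553184, 'fy': 449.71149098553184, 'cx': 324.46771042116904, 'cy': 202.65118763186135, 'rvec': array([ 0.52608432, -2.78419429,  1.06900644]), 'tvec': array([0.46300516, 0.20376168, 1.30016993])}
{'t': 0.1, 'q': array([-1.41640618e+00,  1.31100530e-01,  1.48917140e+00, -1.99460875e-05,
        1.52300599e+00, -8.54071626e-02]), 'dq': array([ 0.0003319 , -0.00222653, -0.00251989,  0.00215138, -0.00051715,
       -0.00072327]), 'joint_torque': array([ 4.15065433e-04, -5.61344755e+01, -4.93095052e+01,  7.69213820e-02,
        2.91385897e-02, -7.78306298e-05]), 'tool_pos': array([ 0.14242628, -0.58227118,  0.19178294]), 'orientation': array([-3.11736675e+00, -3.75571024e-01,  1.22497721e-04]), 'force': array([ 0.63730795, -0.67769706,  0.07710929]), 'wrist_torque': array([-0.06463953, -0.01217535,  0.04353857]), 'gripper_force': 0.0, 'opening': 0.09289932366017085}
```

View pics/top0.png

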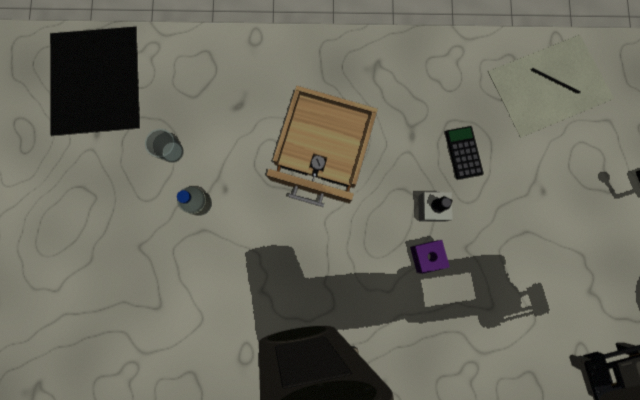

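View pics/side0.png

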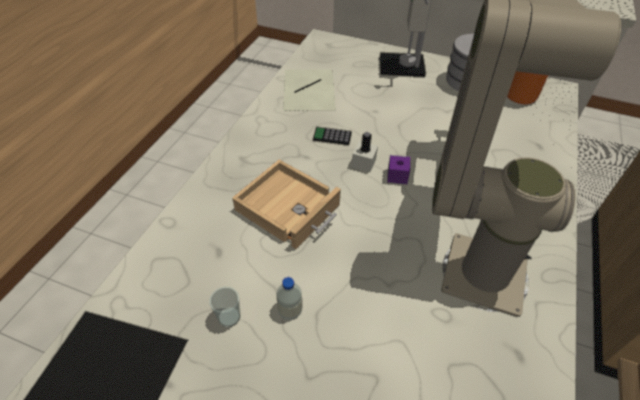

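The white stand with the black driver is at top (437,206) and side (366,150). The purple look-alike at top (431,257), side (400,168) is not meant. The drawer is at top (322,145), with the bottle at (194,199), beaker at (165,146) and calculator at (464,152). Next I'll take enlarged crops of the stand and drawer.

```bash
python3 - <<'E'
import cv2,numpy as np
t=cv2.imread("pics/top0.png");s=cv2.imread("pics/side0.png")
g=lambda im,x,y,w,h,k:cv2.resize(im[y:y+h,x:x+w],None,fx=k,fy=k,interpolation=cv2.INTER_CUBIC)
cv2.imwrite("pics/c1.png",g(t,260,80,125,130,4.5 if 0 else 4))
a=g(t,405,180,60,100,6);b=g(s,340,120,73,100,6)
cv2.imwrite("pics/c2.png",np.hstack([a,b])[:, :800])
cv2.imwrite("pics/c3.png",g(s,225,155,125,100,6))
E
```

```text
(no output)
```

View pics/c1.png

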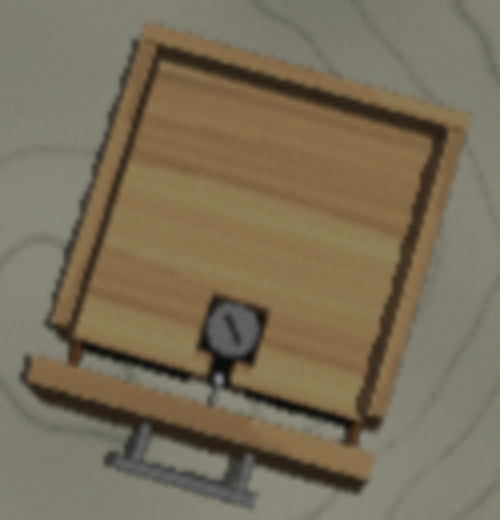

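View pics/c2.png

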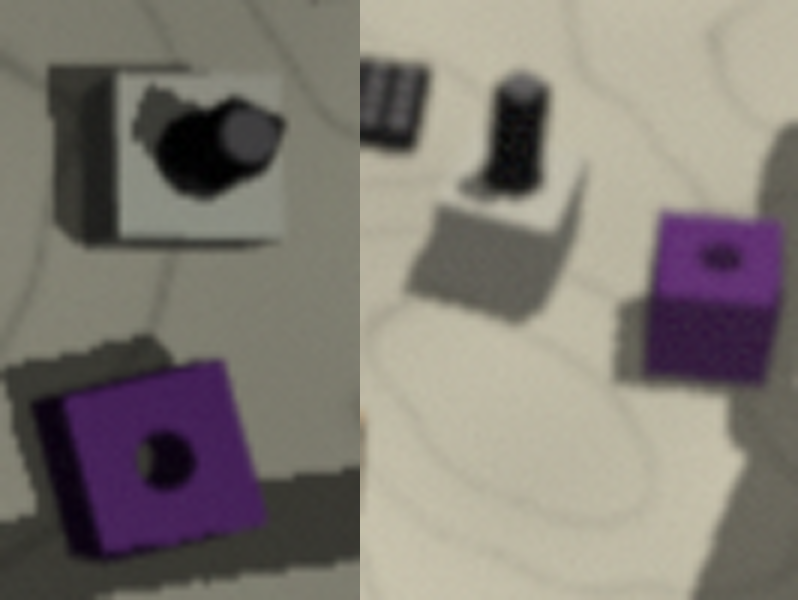

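View pics/c3.png

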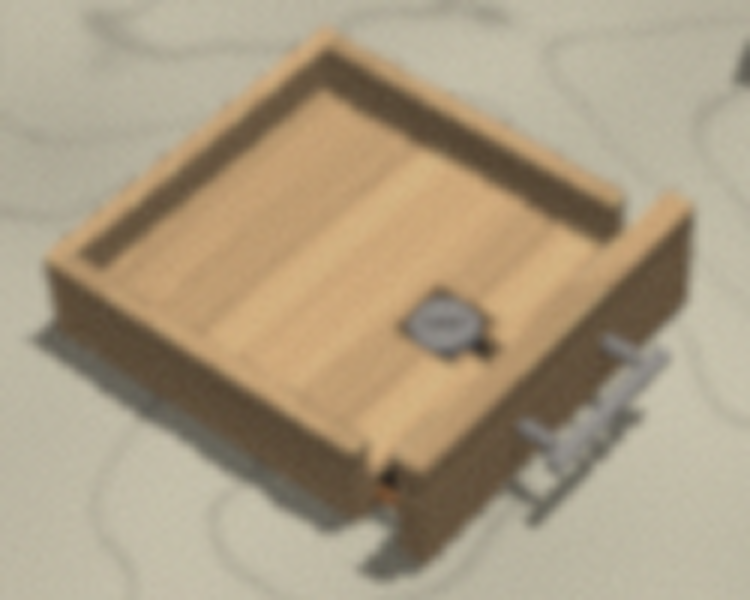

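The crop confirms the stand: the white one (face centred at c2 (200,157)) holds the driver, and the purple block is empty. c1 shows the cam at (234,330). Now I'll fit the poses.

```bash
cat > h.py <<'E'
import numpy as np,cv2
from scipy.optimize import least_squares
from plant import eyes,monitor
M={n:eyes.camera_model(n) for n in("top","side")}
def K(n): m=M[n];return np.array([[m['fx'],0,m['cx']],[0,m['fy'],m['cy']],[0,0,1.]])
def proj(n,P): return cv2.projectPoints(np.atleast_2d(P).astype(float),M[n]['rvec'],M[n]['tvec'],K(n),None)[0][:,0]
def atz(n,uv,z):
    R=cv2.Rodrigues(M[n]['rvec'])[0];C=-R.T@M[n]['tvec'];d=R.T@np.linalg.inv(K(n))@np.r_[uv,1.]
    return C+d*(z-C[2])/d[2]
def tri(a,b):
    f=lambda X:np.r_[proj("top",X)[0]-a,proj("side",X)[0]-b]
    r=least_squares(f,[.5,0,.1]);return r.x,r.fun
def C(p,off,k): return np.array(off)+(np.array(p)+.5)/k-.5
def loc(p,L):
    c,s=np.cos(p[2]),np.sin(p[2]);L=np.atleast_2d(L)
    return np.c_[p[0]+c*L[:,0]-s*L[:,1],p[1]+s*L[:,0]+c*L[:,1],L[:,2]]
E
python3 - <<'E'
from h import *
a=lambda x,y:C((x,y),(260,80),4); s=lambda x,y:C((x,y),(225,155),6)
L=[(.112,.112),(.112,-.112),(-.1,-.112),(-.1,.112)]
top=[a(147,25),a(468,118),a(378,425),a(50,325),a(234,330)]
side=[s(47,262),s(325,32),s(622,195),s(362,450),s(444,323)]
sideL=[(.112,.112),(.112,-.112),(-.1,-.112),(-.1,.112)]
for h in(.06,.09):
  P=np.array([(*l,h) for l in L]+[(-.065,0,.03)])
  for w in("top","side","both"):
    def f(p):
        W=loc(p,P);o=[]
        if w!="side":o.append(proj("top",W)-top)
        if w!="top":o.append(proj("side",W)-side)
        return np.concatenate(o).ravel()
    r=least_squares(f,[.55,0,-.3],x_scale=[.1,.1,.1]);print(h,w,r.x.round(4),r.fun.round(1))
print("cam top/side",atz("top",top[4],.03),atz("side",side[4],.03))
b=lambda x,y:C((x,y),(405,180),6); d=lambda x,y:C((x-360,y),(340,120),6)
for q in [(117,72),(285,75),(283,242),(118,240)]: print("stand top",atz("top",b(*q),.065).round(4))
for q in [(440,207),(560,235),(588,157)]: print("stand side",atz("side",d(*q),.065).round(4))
print("drv",atz("top",b(248,137),.134),atz("side",d(523,85),.134),tri(b(248,137),d(523,85)))
print("collar",atz("top",b(200,155),.07))
for p in [(222,314),(245,346)]: print("slot",atz("top",a(*p),.03).round(4))
# front
for p in[(28,360),(372,455),(25,380),(362,488)]: print("front top",atz("top",a(*p),.08).round(4))
E
```

```text
0.06 top [ 0.6438 -0.0221 -0.2863] [-0.4 -0.2  0.7  0.3  1.  -0.4 -0.5 -0.2 -0.9  0.7]
0.06 side [ 0.6459 -0.0204 -0.265 ] [-0.7 -0.1 -0.4 -0.9  1.  -0.6 -0.4  0.9  0.5  0.3]
0.06 both [ 0.6447 -0.0215 -0.2789] [-1.  -0.4  0.3 -0.4  1.1 -1.  -0.6 -0.2 -0.9  0.4 -0.2 -0.8  0.7 -1.
  1.6 -0.3 -0.6  0.8  0.8  0.3]
0.09 top [ 0.6368 -0.0218 -0.2874] [-1.1 -2.4  2.3 -1.1  1.9  0.4 -2.1 -0.2 -1.   3.2]
0.09 side [ 0.6357 -0.0012 -0.2559] [-2.2 -1.2 -1.  -3.1  2.  -2.6  0.   0.3  1.2  5.4]
0.09 both [ 0.6375 -0.0157 -0.2768] [-4.1 -2.4 -0.4 -2.  -0.  -0.2 -4.3  0.  -3.1  3.  -0.4 -5.4  1.3 -6.
  3.4 -5.2  0.4 -3.5  2.3  2.2]
cam top/side [ 0.58324582 -0.0060278   0.03      ] [ 0.5851901  -0.00385262  0.03      ]
stand top [ 0.5007 -0.2769  0.065 ]
stand top [ 0.4999 -0.3487  0.065 ]
stand top [ 0.4287 -0.3451  0.065 ]
stand top [ 0.4291 -0.2752  0.065 ]
stand side [ 0.4974 -0.2713  0.065 ]
stand side [ 0.4272 -0.2746  0.065 ]
stand side [ 0.4315 -0.3447  0.065 ]
drv [ 0.4644528  -0.31043783  0.134     ] [ 0.46653533 -0.31002014  0.134     ] (array([ 0.465194  , -0.31042542,  0.13374195]), array([-0.04985399, -0.29633574,  0.41332295,  0.08612392]))
collar [ 0.4647696  -0.30971598  0.07      ]
slot [0.594 0.002 0.03 ]
slot [ 0.5725 -0.0134  0.03  ]
front top [0.5517 0.1232 0.08  ]
front top [ 0.4927 -0.0932  0.08  ]
front top [0.5389 0.1248 0.08  ]
front top [ 0.4718 -0.0868  0.08  ]
```

```bash
python3 - <<'E'
from h import *
t=cv2.imread("pics/top0.png");s=cv2.imread("pics/side0.png")
g=cv2.cvtColor(t,6);gs=cv2.cvtColor(s,6)
print(g[156:169,312:326]);print(gs[203:215,291:307])
# driver yaw: edge-score of square handle top & sides
k=8
def cost(n,G,yaw,c):
    x0,y0=[int(v)-20 for v in proj(n,[c[0],c[1],.1])[0]]
    crop=cv2.resize(G[y0:y0+40,x0:x0+40],None,fx=k,fy=k,interpolation=cv2.INTER_CUBIC)
    q=np.array([[a*.013,b*.013,z] for a in(1,-1) for b in(1,-1) for z in(.073,.134)])
    ca=[[.019*np.cos(u),.019*np.sin(u),z] for u in np.arange(0,6.3,.2) for z in(.065,.071)]
    m=np.zeros(crop.shape,np.uint8)
    for L in(q,np.array(ca)):
        W=loc((c[0],c[1],yaw),L);p=((proj(n,W)-[x0,y0]+.5)*k-.5)
        cv2.fillConvexPoly(m,cv2.convexHull(p.astype(np.int32)),1)
    return m,crop
for n,G in(("top",g),("side",gs)):
    for yaw in np.radians(np.arange(-45,45,7.5)):
        best=min((lambda m,cr:((m!=(cr<75)).mean()))(*cost(n,G,yaw,(.465+dx,-.3105+dy))) for dx in(-.002,0,.002) for dy in(-.002,0,.002))
        print(n,round(np.degrees(yaw),1),round(best,4))
E
```

```text
[[ 51  31  50  70  85  86  78  80  75  60  57  62  80  94]
 [ 41  46  79  89  92  91  93  93  88  75  61  50  41  48]
 [ 44  70  90  90  79  75  93  96  95  95  88  69  36  32]
 [ 65  89  94  85  57  54  82  94  95  95  95  83  36  20]
 [ 81  93  96  92  71  48  66  93  95  94  94  88  53  26]
 [ 78  93  94  94  86  54  58  90  95  96  95  90  68  37]
 [ 88  95  96  95  92  69  51  81  95  95  95  92  73  48]
 [ 83  92  95  95  95  84  55  60  91  95  95  88  64  56]
 [ 66  92  95  95  96  89  62  50  83  95  94  82  58  67]
 [ 56  91  94  94  94  91  74  57  79  94  87  69  50  86]
 [ 41  78  86  94  95  94  89  78  92  91  83  53  56 105]
 [ 32  47  61  83  89  92  92  92  93  82  58  39  73 116]
 [ 56  27  33  53  68  75  73  76  72  52  26  39  93 118]]
[[180 177 172 167 158 140 118 113 120 136 149 156 159 160 157 162]
 [177 174 168 157 141 122 111 108 111 122 134 145 148 155 161 168]
 [175 167 159 143 128 124 125 128 127 128 130 129 131 141 160 173]
 [169 158 143 128 129 133 137 139 136 140 134 129 123 124 142 163]
 [157 141 126 127 131 133 134 132 132 132 132 132 127 121 118 13
[... 171 characters left out ...]
135 133 136 136 128 109 102 120]
 [146 135 124 123 130 136 138 139 140 138 133 124 107  87  83 105]
 [159 156 146 137 130 128 132 131 130 124 114 105  87  65  61  83]
 [164 162 158 152 144 135 122 111 102 102 107 110  99  76  65  79]
 [165 160 159 160 161 155 141 121 108 106 125 139 137 118  96  99]]
top -45.0 0.1151
top -37.5 0.1164
top -30.0 0.1176
top -22.5 0.119
top -15.0 0.1176
top -7.5 0.116
top 0.0 0.1151
top 7.5 0.1158
top 15.0 0.1165
top 22.5 0.1179
top 30.0 0.117
top 37.5 0.1154
side -45.0 0.0754
side -37.5 0.0775
side -30.0 0.0778
side -22.5 0.0774
side -15.0 0.0739
side -7.5 0.0716
side 0.0 0.0667
side 7.5 0.0603
side 15.0 0.0611
side 22.5 0.0631
side 30.0 0.0688
side 37.5 0.0727
```

arm_command([
  [[1.3,2.6,0,0,0,2.5],[1.3,2.6,0,0,0,2.5],[1.3,2.6,0,0,0,2.5],[1.3,2.6,0,0,0,2.5],[1.3,2.6,0,0,0,2.5],[1.3,2.6,0,0,0,2.5],[1.3,2.6,0,0,0,2.5],[1.3,2.6,0,0,0,2.5],[1.3,2.6,0,0,0,2.5],[1.3,2.6,0,0,0,2.5],[1.3,2.6,0,0,0,2.5],[1.3,2.6,0,0,0,2.5]],
], gripper=-1, squeeze=10)

```text
t: 1.1
tool_pos: [0.2987, -0.2694, 0.1924]
orientation: [-2.914, -1.173, 0.0]
force: [1.0, 0.3, -0.2]
opening: 0.0176
gripper_force: 0.0
```

arm_command([
  [[1.3,2.5,0,0,0,2.5],[1.3,2.5,0,0,0,2.5],[1.3,2.5,0,0,0,2.5],[1.3,2.5,0,0,0,2.5],[1.3,2.5,0,0,0,2.5],[1.3,2.5,0,0,0,2.5],[1.3,2.5,-1,0,0,2.5],[1.3,2.5,-2,0,0,2.5],[1.3,2.5,-2,0,0,2.5],[1.3,2.5,-2,0,0,2.5],[1.3,2.5,-2,0,0,2.5],[1.3,2.5,-2,0,0,2.5]],
])

```text
t: 2.1
tool_pos: [0.4546, 0.0307, 0.0815]
orientation: [-2.511, -1.888, 0.0]
force: [0.5, -0.4, -0.4]
opening: 0.0005
gripper_force: 0.0
```

arm_command([
  [[0,0,-0.8,0,0,0],[0,0,-0.8,0,0,0],[0,0,-0.8,0,0,0],[0,0,0,0,0,0],[0.48,-0.14,0,0,0,0],[0.48,-0.14,0,0,0,0],[0.48,-0.14,0,0,0,0],[0.48,-0.14,0,0,0,0],[0.48,-0.14,0,0,0,0],[0.48,-0.14,0,0,0,0],[0.48,-0.14,0,0,0,0],[0.48,-0.14,0,0,0,0]],
])

```text
t: 3.1
tool_pos: [0.4935, 0.0178, 0.0588]
orientation: [-2.513, -1.885, -0.0]
force: [0.0, 0.0, 0.4]
opening: 0.0005
gripper_force: 0.0
```

arm_command([
  [[0.24,-0.07,0,0,0,0],[0.24,-0.07,0,0,0,0],[0.24,-0.07,0,0,0,0],[0.24,-0.07,0,0,0,0]],
])

```text
t: 3.43
tool_pos: [0.5026, 0.0152, 0.0586]
orientation: [-2.513, -1.885, 0.0]
force: [-0.5, 0.5, -0.2]
opening: 0.0004
gripper_force: 0.0
```

arm_command([
  [[0.24,-0.07,0,0,0,0],[0.24,-0.07,0,0,0,0],[0.12,-0.035,0,0,0,0]],
])

```text
t: 3.68
tool_pos: [0.5088, 0.0134, 0.0588]
orientation: [2.513, 1.885, 0.0]
force: [-0.0, -0.4, -0.2]
opening: 0.0006
gripper_force: 0.0
```

arm_command([
  [[0.14,-0.04,0,0,0,0],[0.14,-0.04,0,0,0,0]],
])

```text
t: 3.85
tool_pos: [0.5114, 0.0126, 0.0587]
orientation: [-2.513, -1.885, 0.0]
force: [0.3, 0.4, -0.3]
opening: 0.0002
gripper_force: 0.0
```

```bash
python3 - <<'E'
from h import *
t=eyes.read_camera("top");s=eyes.read_camera("side")
g=lambda im,x,y,w,h,k:cv2.resize(im[y:y+h,x:x+w],None,fx=k,fy=k,interpolation=cv2.INTER_CUBIC)
a=g(t,250,120,130,100,3);b=g(s,225,155,125,100,3)
cv2.imwrite("pics/p1.png",np.hstack([a,b]));print(monitor.read_state()['force'])
E
```

```text
[ 0.10235772  0.33922529 -0.36617698]
```

View pics/p1.png

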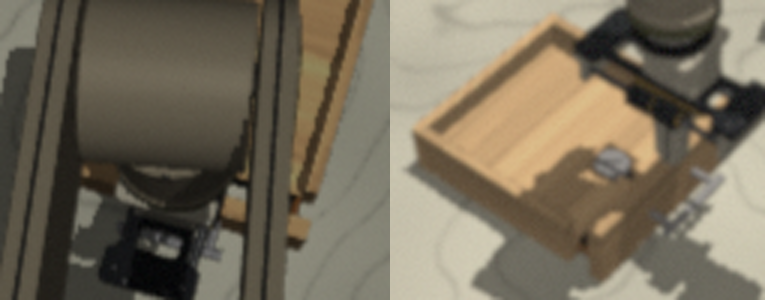

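The gripper's finger is just at the front (side panel (675,150)) and a gap still shows at (587,240). I'll keep pushing by feel.

arm_command([
  [[0.24,-0.07,0,0,0,0],[0.24,-0.07,0,0,0,0],[0.24,-0.07,0,0,0,0],[0,0,0,0,0,0]],
])

```text
t: 4.28
tool_pos: [0.519, 0.0104, 0.0589]
orientation: [2.513, 1.885, 0.0]
force: [-0.4, -0.4, -0.2]
opening: 0.0005
gripper_force: 0.0
```

arm_command([
  [[0.19,-0.055,0,0,0,0],[0.19,-0.055,0,0,0,0]],
])

```text
t: 4.45
tool_pos: [0.5224, 0.0094, 0.0587]
orientation: [-2.513, -1.885, 0.0]
force: [-0.1, -0.4, 0.5]
opening: 0.0003
gripper_force: 0.0
```

arm_command([
  [[0.19,-0.055,0,0,0,0],[0.19,-0.055,0,0,0,0]],
])

```text
t: 4.62
tool_pos: [0.5264, 0.0083, 0.0588]
orientation: [2.513, 1.885, 0.0]
force: [0.0, -0.8, 0.0]
opening: 0.0006
gripper_force: 0.0
```

```bash
python3 - <<'E'
from h import *
s=eyes.read_camera("side")
cv2.imwrite("pics/p2.png",cv2.resize(s[155:255,250:350],None,fx=6,fy=6,interpolation=cv2.INTER_CUBIC));print(monitor.read_state()['force'])
P=monitor.read_state()['tool_pos'];print((proj("side",P)[0]-[250,155]+.5)*6-.5)
E
```

```text
[0.01215079 0.30758533 0.54875568]
[389.45259618 334.72885149]
```

View pics/p2.png

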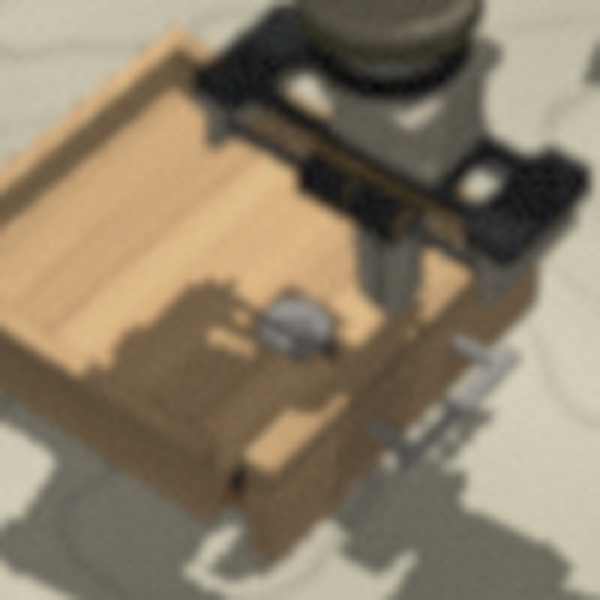

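```bash
python3 - <<'E'
from h import *
D=(.6445,-.0215,-.279)
def px(L): return ((proj("side",loc(D,L))-[250,155]+.5)*6-.5).round(0).tolist()
for g in(0,.003,.012,.02,.027):
    print(g,"in",px([(-.1-g,y,.08) for y in(.112,0,-.112)]),"out",px([(-.118-g,y,.08) for y in(.112,0,-.112)]),"bot",px([(-.118-g,.112,0)]))
print("wall",px([(-.1,.112,.06),(-.1,-.112,.06)]))
P=monitor.read_state()['tool_pos']
for d in(0,.0087,.0175):print("tip",d,px([(-.1217+d,-.003,.0588),(-.1217-d,-.003,.0588),(-.1217-d,-.003,.13)]))
R=cv2.Rodrigues(np.array(monitor.read_state()['orientation']))[0];print(R.round(3))
E
```

```text
0 in [[207.0, 429.0], [351.0, 292.0], [483.0, 167.0]] out [[235.0, 447.0], [379.0, 309.0], [511.0, 182.0]] bot [[242.0, 546.0]]
0.003 in [[211.0, 432.0], [356.0, 295.0], [488.0, 169.0]] out [[240.0, 450.0], [384.0, 311.0], [515.0, 185.0]] bot [[246.0, 549.0]]
0.012 in [[226.0, 441.0], [370.0, 303.0], [501.0, 177.0]] out [[255.0, 459.0], [398.0, 320.0], [529.0, 192.0]] bot [[260.0, 558.0]]
0.02 in [[239.0, 449.0], [382.0, 310.0], [514.0, 184.0]] out [[268.0, 467.0], [411.0, 327.0], [542.0, 199.0]] bot [[273.0, 566.0]]
0.027 in [[250.0, 456.0], [393.0, 317.0], [525.0, 190.0]] out [[279.0, 474.0], [422.0, 334.0], [553.0, 205.0]] bot [[284.0, 573.0]]
wall [[209.0, 455.0], [482.0, 193.0]]
tip 0 [[389.0, 336.0], [389.0, 336.0], [389.0, 241.0]]
tip 0.0087 [[375.0, 328.0], [402.0, 344.0], [403.0, 249.0]]
tip 0.0175 [[362.0, 320.0], [416.0, 352.0], [417.0, 257.0]]
[[ 0.28  0.96  0.  ]
 [ 0.96 -0.28 -0.  ]
 [ 0.    0.   -1.  ]]
```

```bash
python3 - <<'E'
from h import *
s0=cv2.cvtColor(cv2.imread("pics/side0.png"),6);im=eyes.read_camera("side");s1=cv2.cvtColor(im,6);cv2.imwrite("pics/side1.png",im)
for nm,(x,y,w,h) in dict(frontleft=(284,226,16,26),handle=(308,210,34,26),wallcorner=(232,190,20,20)).items():
    T=s0[y:y+h,x:x+w];r=cv2.matchTemplate(s1[y-12:y+h+12,x-12:x+w+12],T,cv2.TM_CCOEFF_NORMED)
    _,v,_,l=cv2.minMaxLoc(r);print(nm,v,l[0]-12,l[1]-12)
def pr(g):return proj("side",loc((.6445,-.0215,-.279),[(-.118-g,.112,.08)]))[0]
print(pr(.027)-pr(.003))
E
```

```text
frontleft 0.7761580348014832 0 0
handle 0.8950322866439819 0 -1
wallcorner 0.9988729357719421 0 0
[6.46639271 4.05201506]
```

arm_command([
  [[0,0,1.0,0,0,0],[0,0,1.0,0,0,0],[0,0,1.0,0,0,0],[0,0,0,0,0,0]],
])

```text
t: 5.05
tool_pos: [0.5283, 0.0082, 0.0924]
orientation: [2.511, 1.883, 0.006]
force: [0.4, -0.2, -0.0]
opening: 0.0003
gripper_force: 0.0
```

```bash
python3 - <<'E'
from h import *
st=monitor.read_state();P=st['tool_pos'];print(P,st['force'])
im=eyes.read_camera("side");cv2.imwrite("pics/side2.png",im)
a=cv2.imread("pics/side1.png")
for n,i,z in(("low",a,.0588),("high",im,P[2])):
    u,v=proj("side",[P[0],P[1],z])[0];print(n,u,v)
    S=cv2.cvtColor(i,cv2.COLOR_BGR2HSV)
    print(S[185:220,int(round(u))-3:int(round(u))+5,1].T.tolist())
E
```

```text
[0.52826908 0.00817302 0.0923556 ] [ 0.39466314 -0.20142658 -0.03152672]
low 313.98571341443295 210.223757140685
[[70, 15, 26, 18, 17, 24, 11, 49, 31, 36, 36, 35, 38, 40, 37, 40, 38, 40, 57, 67, 88, 95, 99, 102, 102, 102, 99, 96, 97, 102, 102, 95, 95, 103, 95], [95, 41, 26, 11, 55, 55, 9, 16, 34, 33, 30, 38, 36, 31, 36, 40, 33, 33, 33, 44, 74, 92, 99, 100, 101, 100, 100, 96, 97, 90, 95, 100, 100, 96, 98], [110, 78, 64, 38, 17, 38, 31, 32, 0, 20, 33, 48, 34, 34, 38, 37, 37, 31, 38, 43, 52, 77, 93, 99, 100, 96, 96, 95, 96, 101, 95, 98, 92, 101, 95], [113, 97, 62, 9, 0, 47, 48, 23, 88, 47, 32, 34, 42, 40, 41, 41, 38, 36, 38, 41, 45, 59, 78, 93, 96, 98, 100, 97, 98, 100, 100, 99, 97, 97, 93], [114, 117, 111, 55, 0, 32, 77, 94, 80, 65, 43, 34, 36, 37, 38, 33, 41, 36, 38, 33, 40, 50, 68, 83, 94, 101, 95, 100, 98, 96, 90, 97, 92, 100, 95], [96, 121, 102, 61, 54, 104, 111, 98, 84, 64, 46, 42, 44, 35, 36, 43, 36, 38, 41, 34, 37, 53, 75, 93, 97, 103, 99, 97, 95, 96, 96, 96, 94, 91, 97], [79, 107, 112, 109, 81, 105, 94, 54, 43, 53, 43, 43, 33, 40, 41, 36, 39, 39, 42, 40, 53, 70, 88, 99, 94, 96,
[... 732 characters left out ...]
1, 82, 95, 99, 96, 97, 100, 102, 102, 100, 101, 99, 102, 98, 96, 99, 101, 93, 92, 109, 97, 101], [105, 79, 38, 41, 36, 42, 38, 40, 41, 40, 43, 41, 38, 56, 81, 95, 97, 96, 99, 102, 102, 100, 102, 103, 103, 102, 102, 99, 92, 96, 103, 99, 93, 92, 99], [77, 58, 37, 42, 38, 39, 41, 39, 44, 38, 36, 35, 50, 72, 88, 97, 96, 97, 101, 101, 103, 100, 99, 99, 98, 100, 101, 99, 93, 97, 97, 100, 93, 97, 99], [39, 40, 40, 39, 40, 34, 37, 43, 39, 41, 38, 46, 70, 86, 93, 98, 99, 102, 102, 104, 101, 101, 101, 99, 103, 96, 95, 96, 99, 99, 97, 95, 96, 97, 96], [22, 31, 42, 39, 37, 43, 39, 38, 36, 40, 60, 73, 86, 94, 98, 98, 102, 102, 104, 101, 103, 102, 102, 100, 102, 100, 93, 98, 91, 104, 96, 98, 97, 97, 100]]
```

```bash
python3 - <<'E'
from h import *
t=eyes.read_camera("top");cv2.imwrite("pics/top2.png",t);s=cv2.imread("pics/side2.png")
P=monitor.read_state()['tool_pos'];print(proj("top",P),proj("side",P))
g=lambda im,x,y,w,h,k:cv2.resize(im[y:y+h,x:x+w],None,fx=k,fy=k,interpolation=cv2.INTER_CUBIC)
cv2.imwrite("pics/p3.png",np.hstack([g(s,280,160,66,90,6),g(t,270,160,66,90,6)]))
E
```

```text
[[312.17353994 178.86331608]] [[314.36289855 203.52990204]]
```

View pics/p3.png

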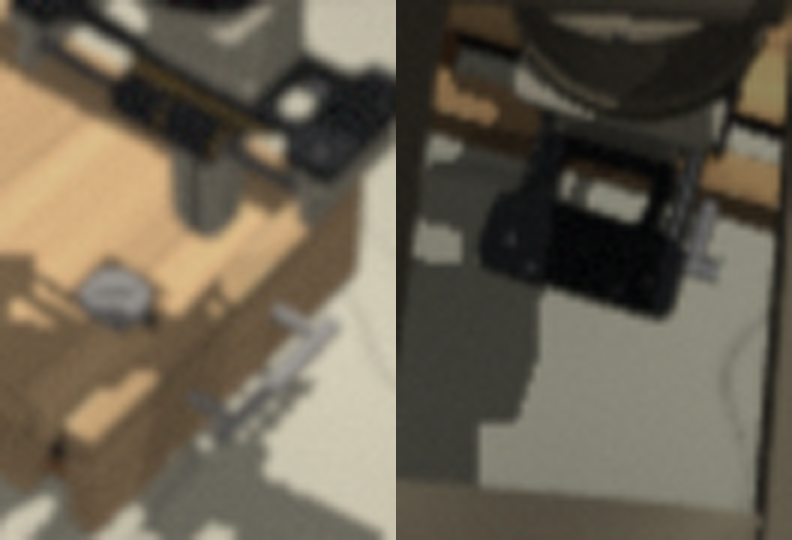

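The finger tip shows at side-crop (210,232), about 5 px (roughly 20 mm) above the projected TCP. The front hasn't moved, so the finger slid over it. I'll back out, go lower and push again, watching the force.

arm_command([
  [[-2.4,0.7,0,0,0,0],[-2.4,0.7,0,0,0,0],[-2.4,0.7,0,0,0,0],[-2.4,0.7,0,0,0,0],[0,0,-1.3,0,0,0],[0,0,-1.3,0,0,0],[0,0,-1.3,0,0,0],[0,0,-1.3,0,0,0],[0,0,0,0,0,0]],
])

```text
t: 5.9
tool_pos: [0.4276, 0.0364, 0.0339]
orientation: [-2.511, -1.883, 0.006]
force: [-1.0, 1.0, 0.5]
opening: 0.0004
gripper_force: 0.0
```

arm_command([
  [[0.48,-0.14,0,0,0,0],[0.48,-0.14,0,0,0,0],[0.48,-0.14,0,0,0,0],[0.48,-0.14,0,0,0,0],[0.48,-0.14,0,0,0,0],[0.48,-0.14,0,0,0,0]],
])

```text
t: 6.4
tool_pos: [0.4599, 0.0277, 0.0372]
orientation: [2.513, 1.884, 0.001]
force: [0.6, 0.0, 0.0]
opening: 0.001
gripper_force: 0.0
```

arm_command([
  [[0.48,-0.14,0,0,0,0],[0.48,-0.14,0,0,0,0],[0.48,-0.14,0,0,0,0]],
])

```text
t: 6.65
tool_pos: [0.4738, 0.0236, 0.0367]
orientation: [-2.513, -1.885, 0.0]
force: [-0.8, -0.6, 0.2]
opening: 0.0007
gripper_force: 0.0
```

```bash
cat >> h.py <<'E'
def front():
    s0=cv2.cvtColor(cv2.imread("pics/side0.png"),6);s1=cv2.cvtColor(eyes.read_camera("side"),6)
    for (x,y,w,h) in((284,226,16,26),(308,210,34,26)):
        T=s0[y:y+h,x:x+w];_,v,_,l=cv2.minMaxLoc(cv2.matchTemplate(s1[y-12:y+h+12,x-12:x+w+12],T,cv2.TM_CCOEFF_NORMED));print(round(v,2),l[0]-12,l[1]-12)
E
python3 - <<'E'
from h import *
front();s=monitor.read_state();print(s['tool_pos'],s['force'],s['wrist_torque'])
E
```

```text
0.73 1 -1
0.83 0 -1
[0.47460941 0.0233439  0.03691711] [ 0.25663423  0.11223535 -0.47680043] [-0.07345651 -0.00814887 -0.01158676]
```

arm_command([
  [[0.48,-0.14,0,0,0,0],[0.48,-0.14,0,0,0,0],[0.48,-0.14,0,0,0,0]],
])

```text
t: 6.95
tool_pos: [0.4881, 0.0194, 0.0367]
orientation: [2.513, 1.885, -0.0]
force: [0.2, -0.6, 0.5]
opening: 0.0004
gripper_force: 0.0
```

arm_command([
  [[0.48,-0.14,0,0,0,0],[0.48,-0.14,0,0,0,0],[0.48,-0.14,0,0,0,0]],
])

```text
t: 7.2
tool_pos: [0.5023, 0.0153, 0.0366]
orientation: [-2.513, -1.885, 0.001]
force: [-1.6, 0.9, 0.2]
opening: 0.0002
gripper_force: 1.0
```

```bash
python3 - <<'E'
from h import *
front();s=monitor.read_state();print(s['tool_pos'],s['force'],s['wrist_torque'])
E
```

```text
0.57 2 -6
0.86 -4 -1
[0.50332236 0.01495037 0.03686702] [-0.80935795 -0.84928201  0.31711146] [-0.0147042  -0.09209652  0.03384005]
```

arm_command([
  [[0.29,-0.085,0,0,0,0],[0.29,-0.085,0,0,0,0]],
])

```text
t: 7.42
tool_pos: [0.5079, 0.0136, 0.0366]
orientation: [-2.513, -1.885, 0.001]
force: [-2.1, 0.7, 0.7]
opening: 0.0002
gripper_force: 1.0
```

arm_command([
  [[0.19,-0.055,0,0,0,0],[0,0,0,0,0,0]],
])

```text
t: 7.58
tool_pos: [0.5103, 0.0129, 0.0368]
orientation: [2.513, 1.885, 0.001]
force: [-0.1, -0.9, 0.2]
opening: 0.0003
gripper_force: 0.0
```

arm_command([
  [[0.19,-0.055,0,0,0,0],[0,0,0,0,0,0]],
])

```text
t: 7.75
tool_pos: [0.512, 0.0124, 0.0368]
orientation: [2.513, 1.885, 0.0]
force: [-0.1, -0.8, -0.7]
opening: 0.0003
gripper_force: 0.0
```

```bash
python3 - <<'E'
from h import *
front();s=monitor.read_state();print(s['tool_pos'],s['force'],s['wrist_torque'])
E
```

```text
0.6 0 -8
0.86 -7 -2
[0.51197454 0.01243987 0.03683197] [ 0.22486693  0.54408624 -0.72821669] [-0.04376918 -0.04727861 -0.02789455]
```

arm_command([
  [[0.19,-0.055,0,0,0,0],[0.1,-0.03,0,0,0,0]],
])

```text
t: 7.97
tool_pos: [0.5146, 0.0117, 0.0367]
orientation: [-2.513, -1.885, 0.0]
force: [-0.3, 0.4, 0.3]
opening: 0.0005
gripper_force: 0.5
```

arm_command([
  [[0.19,-0.055,0,0,0,0],[0.1,-0.03,0,0,0,0]],
])

```text
t: 8.13
tool_pos: [0.5173, 0.011, 0.0367]
orientation: [-2.513, -1.885, 0.001]
force: [-3.6, 2.9, 3.2]
opening: 0.0007
gripper_force: 2.3
```

```bash
python3 - <<'E'
from h import *
front();s=monitor.read_state();print(s['tool_pos'],s['force'],s['wrist_torque'])
E
```

```text
0.58 0 -10
0.86 -8 -3
[0.51745357 0.01087184 0.0367001 ] [-3.82417907  1.87656669  1.70044468] [ 0.14914146  0.46037386 -0.05276306]
```

Contact force is now about 4 N with the rubber strip pressed, so I'll retreat and go to the driver with the gripper open.

arm_command([
  [[-1.45,0.4,0,0,0,0],[-1.45,0.4,0,0,0,0],[0,0,3.75,0,0,0],[0,0,3.75,0,0,0],[0,0,3.75,0,0,0],[0,0,3.75,0,0,0],[0,0,0,0,0,0]],
])

```text
t: 8.77
tool_pos: [0.4934, 0.0184, 0.196]
orientation: [2.506, 1.879, 0.016]
force: [0.8, -0.3, 1.0]
opening: 0.0005
gripper_force: 0.0
```

arm_command([
  [[-0.2,-2.75,0,0,0,2.2],[-0.2,-2.75,0,0,0,2.2],[-0.2,-2.75,0,0,0,2.2],[-0.2,-2.75,0,0,0,2.2],[-0.2,-2.75,0,0,0,2.2],[-0.2,-2.75,0,0,0,2.2],[-0.2,-2.75,0,0,0,2.2],[-0.2,-2.75,0,0,0,2.2],[-0.2,-2.75,0,0,0,2.2],[-0.2,-2.75,0,0,0,2.2],[-0.2,-2.75,0,0,0,2.2],[-0.2,-2.75,0,0,0,2.2]],
], gripper=1)

```text
t: 9.77
tool_pos: [0.4645, -0.313, 0.1866]
orientation: [2.014, 2.41, -0.0]
force: [-0.1, -0.2, 0.0]
opening: 0.0761
gripper_force: 0.0
```

```bash
python3 - <<'E'
from h import *
s=monitor.read_state();P=s['tool_pos'];print(P,s['orientation'],s['force'])
t=eyes.read_camera("top");d=eyes.read_camera("side");cv2.imwrite("pics/top3.png",t);cv2.imwrite("pics/side3.png",d)
# front gap in top: compare inner/outer edges along centre line offset y=+-.09
g=cv2.cvtColor(t,6);D=(.6445,-.0215,-.279)
for y in(.09,-.09):
  xs=np.arange(-.17,-.085,.004);uv=proj("top",loc(D,[(x,y,.08) for x in xs])).astype(np.float32)
  print(y,[(round(x,3),int(v)) for x,v in zip(xs,cv2.remap(g,uv[:,:1],uv[:,1:],1)[:,0])])
print(proj("side",P),proj("top",P))
E
```

```text
[ 0.46450951 -0.31303431  0.18664141] [ 2.01372134e+00  2.40989280e+00 -2.60323360e-04] [-0.0984458  -0.15630175  0.00646146]
0.09 [(np.float64(-0.17), 135), (np.float64(-0.166), 126), (np.float64(-0.162), 133), (np.float64(-0.158), 140), (np.float64(-0.154), 142), (np.float64(-0.15), 141), (np.float64(-0.146), 143), (np.float64(-0.142), 143), (np.float64(-0.138), 143), (np.float64(-0.134), 135), (np.float64(-0.13), 67), (np.float64(-0.126), 42), (np.float64(-0.122), 55), (np.float64(-0.118), 107), (np.float64(-0.114), 120), (np.float64(-0.11), 122), (np.float64(-0.106), 124), (np.float64(-0.102), 121), (np.float64(-0.098), 117), (np.float64(-0.094), 119), (np.float64(-0.09), 116), (np.float64(-0.086), 117)]
-0.09 [(np.float64(-0.17), 141), (np.float64(-0.166), 141), (np.float64(-0.162), 146), (np.float64(-0.158), 151), (np.float64(-0.154), 153), (np.float64(-0.15), 154), (np.float64(-0.146), 153), (np.float64(-0.142), 152), (np.float64(-0.138), 140), (np.float64(-0.134), 105), (np.float64(-0.13), 49), (np.float64(-0.126), 33), (np.float64(-0.122), 36), (np.float64(-0.118), 55), (np.float64(-0.114), 59), (np.float64(-0.11), 59), (np.float64(-0.106), 63), (np.float64(-0.102), 64), (np.float64(-0.098), 65), (np.float64(-0.094), 68), (np.float64(-0.09), 67), (np.float64(-0.086), 65)]
[[369.05433915 120.71177795]] [[454.19847317 199.50670961]]
```

arm_command([
  [[0,0.25,-1.2,0,0,0],[0,0,-1.2,0,0,0],[0,0,-1.2,0,0,0],[0,0,-1.2,0,0,0],[0,0,-1.2,0,0,0],[0,0,-1.2,0,0,0],[0,0,-1.2,0,0,0],[0,0,-1.2,0,0,0],[0,0,-1.2,0,0,0],[0,0,0,0,0,0]],
])

```text
t: 10.7
tool_pos: [0.4629, -0.3074, 0.0753]
orientation: [-2.014, -2.406, 0.0]
force: [-0.8, -0.5, -1.2]
opening: 0.0929
gripper_force: 0.0
```

arm_command([
  [[0,0,0,0,0,0],[0,0,0,0,0,0],[0,0,0,0,0,0],[0,0,0,0,0,0],[0,0,0,0,0,0],[0,0,0,0,0,0],[0,0,0,0,0,0],[0,0,0,0,0,0]],
], gripper=-1, squeeze=15)

```text
t: 11.37
tool_pos: [0.4646, -0.3087, 0.0789]
orientation: [2.016, 2.409, -0.0]
force: [-0.4, -0.2, 0.0]
opening: 0.0445
gripper_force: 0.0
```

arm_command([
  [[0,0,0,0,0,0],[0,0,0,0,0,0],[0,0,0,0,0,0],[0,0,0,0,0,0]],
], squeeze=50)

```text
t: 11.7
tool_pos: [0.4645, -0.3087, 0.0787]
orientation: [-2.016, -2.409, 0.0]
force: [0.3, 0.6, 0.3]
opening: 0.0337
gripper_force: 49.9
```

arm_command([
  [[0,0,0,0,0,0],[0,0,0,0,0,0],[0,0,0,0,0,5.5],[0,0,0,0,0,5.5],[0,0,0,0,0,5.5],[0,0,0,0,0,5.5],[0,0,0,0,0,0]],
], gripper=0.0, squeeze=15)

```text
t: 12.28
tool_pos: [0.4645, -0.3087, 0.0787]
orientation: [-1.513, -2.753, 0.0]
force: [0.1, -1.2, 0.3]
opening: 0.0464
gripper_force: 0.0
```

arm_command([
  [[0,0,0,0,0,0],[0,0,0,0,0,0],[0,0,0,0,0,0],[0,0,0,0,0,0],[0,0,0,0,0,0]],
], gripper=-1)

```text
t: 12.7
tool_pos: [0.4645, -0.3087, 0.0787]
orientation: [1.521, 2.749, -0.0]
force: [0.2, -0.0, -0.1]
opening: 0.035
gripper_force: 15.0
```

arm_command([
  [[0,0,0,0,0,0],[0,0,0,0,0,0],[0,0,0,0,0,-6.75],[0,0,0,0,0,-6.75],[0,0,0,0,0,-6.75],[0,0,0,0,0,-6.75],[0,0,0,0,0,0]],
], gripper=0.0, squeeze=15)

```text
t: 13.28
tool_pos: [0.4645, -0.3087, 0.0787]
orientation: [-2.126, -2.312, -0.0]
force: [0.2, 0.9, -0.1]
opening: 0.0462
gripper_force: 0.0
```

arm_command([
  [[0,0,0,0,0,0],[0,0,0,0,0,0],[0,0,0,0,0,0],[0,0,0,0,0,0],[0,0,0,0,0,0]],
], gripper=-1)

```text
t: 13.7
tool_pos: [0.4645, -0.3087, 0.0787]
orientation: [2.118, 2.32, -0.0]
force: [0.2, -0.1, 0.8]
opening: 0.0337
gripper_force: 15.0
```

arm_command([
  [[0,0,0,0,0,0],[0,0,0,0,0,0],[0,0,0,0,0,-5.4],[0,0,0,0,0,-5.4],[0,0,0,0,0,-5.4],[0,0,0,0,0,-5.4],[0,0,0,0,0,0]],
], gripper=0.0, squeeze=15)

```text
t: 14.28
tool_pos: [0.4645, -0.3087, 0.0788]
orientation: [2.52, 1.875, 0.0]
force: [0.6, -0.1, -0.3]
opening: 0.0465
gripper_force: 0.0
```

arm_command([
  [[0,0,0,0,0,0],[0,0,0,0,0,0],[0,0,0,0,0,0],[0,0,0,0,0,0],[0,0,0,0,0,0]],
], gripper=-1)

```text
t: 14.7
tool_pos: [0.4645, -0.3087, 0.0787]
orientation: [2.516, 1.882, 0.0]
force: [0.2, -0.1, 0.4]
opening: 0.0267
gripper_force: 14.5
```

```bash
python3 - <<'E'
from h import *
s=monitor.read_state();print(s['opening'],s['gripper_force'],s['wrist_torque'])
t=eyes.read_camera("top");d=eyes.read_camera("side");cv2.imwrite("pics/top4.png",t);cv2.imwrite("pics/side4.png",d)
g=lambda im,x,y,w,h,k:cv2.resize(im[y:y+h,x:x+w],None,fx=k,fy=k,interpolation=cv2.INTER_CUBIC)
cv2.imwrite("pics/p4.png",np.hstack([g(d,335,85,66,90,6),g(t,405,160,66,90,6)]))
E
```

```text
0.02666934664498609 14.526686529025028 [-0.06516319 -0.10442296  0.01746746]
```

View pics/p4.png

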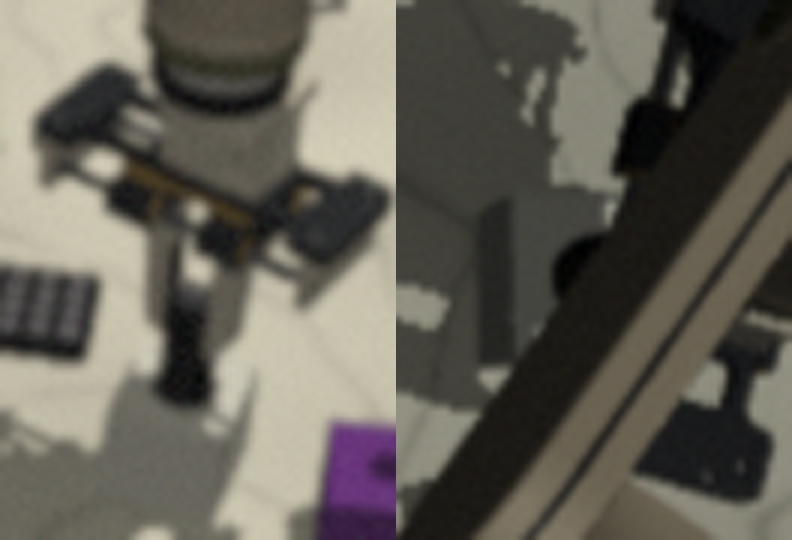

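The driver is gripped flat: the opening is 26.7 mm, and the fingers sit on the handle in the side crop at (190,330). Now I'll firm the grip and lift.

arm_command([
  [[0,0,0,0,0,0],[0,0,0,0,0,0],[0,0,0.5,0,0,0],[0,0,1.5,0,0,0],[0,0,1.5,0,0,0],[0,0,1.5,0,0,0],[0,0,1.5,0,0,0],[0,0,1.5,0,0,0],[0,0,1.5,0,0,0],[0,0,0,0,0,0]],
], squeeze=55)

```text
t: 15.63
tool_pos: [0.466, -0.3099, 0.1777]
orientation: [2.512, 1.878, 0.002]
force: [0.2, -0.3, -0.6]
opening: 0.026
gripper_force: 53.8
```

arm_command([
  [[1,2.54,0,0,0,3.1],[1,2.54,0,0,0,3.1],[1,2.54,0,0,0,3.1],[1,2.54,0,0,0,3.1],[1,2.54,0,0,0,3.1],[1,2.54,0,0,0,3.1],[1,2.54,0,0,0,3.1],[1,2.54,0,0,0,3.1],[1,2.54,0,0,0,3.1],[1,2.54,0,0,0,3.1],[0.9,2.54,0,0,0,3.1],[0.9,2.54,0,0,0,3.1]],
])

```text
t: 16.63
tool_pos: [0.5824, -0.0025, 0.1727]
orientation: [-1.781, -2.587, 0.001]
force: [1.0, -0.4, -1.8]
opening: 0.026
gripper_force: 53.8
```

```bash
python3 - <<'E'
from h import *
s=monitor.read_state();P=s['tool_pos'];print(P,s['orientation'],s['opening'],s['gripper_force'],s['force'])
d=eyes.read_camera("side");cv2.imwrite("pics/side5.png",d)
tip=P-[0,0,.0697];u,v=proj("side",tip)[0];print(u,v, proj("side",P))
x,y=int(u)-25,int(v)-45
cv2.imwrite("pics/p5.png",cv2.resize(d[y:y+75,x:x+60],None,fx=8,fy=8,interpolation=cv2.INTER_CUBIC));print(x,y)
for a in np.radians([20,110]):
    e=np.array([np.cos(a),np.sin(a),0])*.009;print(a,(proj("side",[tip-e,tip+e])).round(1).tolist())
E
```

```text
[ 0.58237362 -0.00248721  0.17267087] [-1.78116298e+00 -2.58663717e+00  9.32454477e-04] 0.026018885239198285 53.80923271179199 [ 0.95160905 -0.41849434 -1.80301859]
298.67215453210173 193.10301064556842 [[298.08770608 176.70846317]]
273 148
0.3490658503988659 [[301.7, 193.2], [295.7, 193.0]]
1.9198621771937625 [[298.8, 190.9], [298.5, 195.3]]
```

View pics/p5.png

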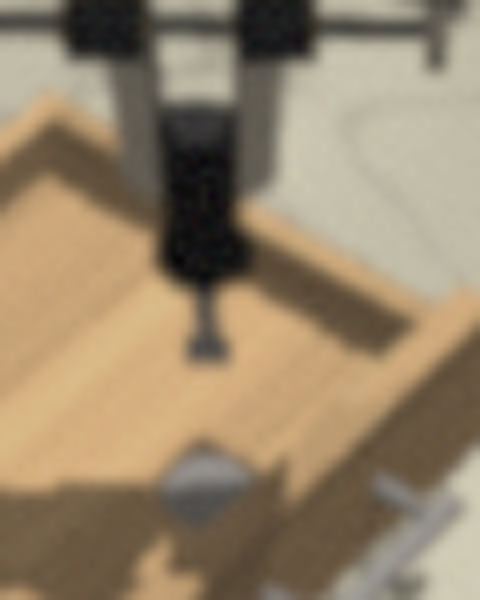

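The blade lies across the image at p5 (208,355), so it's parallel to the closing line. Its tip is at side px (299,193), which matches the prediction. The cam is at p5 (205,485).

arm_command([
  [[0.16,-0.23,-1.1,0,0,0],[0,0,-1.1,0,0,0],[0,0,-1.1,0,0,0],[0,0,-1.1,0,0,0],[0,0,-1.1,0,0,0],[0,0,-0.8,0,0,0],[0,0,0,0,0,0],[0,0,0,0,0,0]],
])

```text
t: 17.35
tool_pos: [0.5835, -0.0065, 0.1099]
orientation: [-1.785, -2.583, 0.001]
force: [0.9, 0.1, -1.0]
opening: 0.0259
gripper_force: 53.8
```

```bash
python3 - <<'E'
from h import *
s=monitor.read_state();P=s['tool_pos'];print(P,s['orientation'],s['force'],s['wrist_torque'])
g=255-cv2.cvtColor(cv2.imread("pics/top0.png"),6).astype(float)
w=[];c=[]
for r in range(158,166):
    x=np.arange(314,322);k=np.clip(g[r,314:322]-255+88,0,None);w.append(k.sum());c.append((k*x).sum()/k.sum())
W=np.array([atz("top",(u,r),.03) for u,r in zip(c,range(158,166))]);w=np.array(w)
p=np.polyfit(W[:,0],W[:,1],1,w=w);print("slot yaw deg",np.degrees(np.arctan(p[0])),"centre",np.average(W,axis=0,weights=w))
d=eyes.read_camera("side");cv2.imwrite("pics/side6.png",d)
tip=P-[0,0,.0697];print(proj("side",tip),tip)
E
```

```text
[ 0.58351961 -0.00646609  0.1099305 ] [-1.78541709e+00 -2.58336490e+00  1.09189876e-03] [ 0.88832493  0.06222849 -1.02764463] [-0.1066902  -0.1495337  -0.06053528]
slot yaw deg 21.797516341349166 centre [ 0.58451131 -0.00493686  0.03      ]
[[299.324611   205.83264102]] [ 0.58351961 -0.00646609  0.0402305 ]
```

arm_command([
  [[0.08,0.15,0,0,0,0.8],[0,0,-0.4,0,0,0],[0,0,-0.4,0,0,0],[0,0,0,0,0,0],[0,0,0,0,0,0]],
])

```text
t: 17.82
tool_pos: [0.5846, -0.0046, 0.1023]
orientation: [-1.767, -2.597, 0.001]
force: [0.6, -0.5, -1.3]
opening: 0.0257
gripper_force: 53.8
```

arm_command([
  [[0,0,-0.1,0,0,0],[0,0,-0.1,0,0,0],[0,0,-0.1,0,0,0],[0,0,0,0,0,0]],
])

```text
t: 18.15
tool_pos: [0.585, -0.0047, 0.0997]
orientation: [1.767, 2.597, 0.0]
force: [-0.0, 0.7, -1.2]
opening: 0.0261
gripper_force: 53.8
```

arm_command([
  [[0,0,-0.1,0,0,0],[0,0,-0.1,0,0,0],[0,0,0,0,0,0]],
])

```text
t: 18.4
tool_pos: [0.5855, -0.0049, 0.0991]
orientation: [1.767, 2.596, 0.001]
force: [-2.7, -0.5, 7.1]
opening: 0.0259
gripper_force: 53.8
```

arm_command([
  [[0,0,-0.1,0,0,0],[0,0,0,0,0,0]],
])

```text
t: 18.57
tool_pos: [0.5858, -0.005, 0.0989]
orientation: [1.766, 2.596, 0.001]
force: [-3.9, -0.9, 11.4]
opening: 0.0257
gripper_force: 53.9
```

arm_command([
  [[-0.1,0,0.1,0,0,0],[0,0,0,0,0,0]],
])

```text
t: 18.73
tool_pos: [0.5849, -0.0047, 0.0992]
orientation: [1.766, 2.596, 0.002]
force: [-1.0, -0.7, 5.7]
opening: 0.0257
gripper_force: 53.8
```

arm_command([
  [[-0.02,0.05,0,0,0,0],[0,0,0,0,0,0]],
])

```text
t: 18.9
tool_pos: [0.5848, -0.0044, 0.0991]
orientation: [1.766, 2.595, 0.002]
force: [-0.5, 0.0, 5.6]
opening: 0.026
gripper_force: 53.8
```

arm_command([
  [[-0.02,0.05,0,0,0,0],[0,0,0,0,0,0]],
])

```text
t: 19.07
tool_pos: [0.5847, -0.0041, 0.0991]
orientation: [1.766, 2.595, 0.001]
force: [0.5, -0.9, 6.0]
opening: 0.0261
gripper_force: 53.8
```

arm_command([
  [[-0.02,0.05,0,0,0,0],[-0.02,0.05,0,0,0,0],[0,0,0,0,0,0]],
])

```text
t: 19.32
tool_pos: [0.5843, -0.0035, 0.099]
orientation: [1.766, 2.595, 0.001]
force: [-0.1, -2.8, 4.4]
opening: 0.0261
gripper_force: 53.8
```

arm_command([
  [[0.04,-0.1,0,0,0,0],[0.04,-0.1,0,0,0,0],[0.02,-0.05,0,0,0,0],[0,0,0,0,0,0]],
])

```text
t: 19.65
tool_pos: [0.5852, -0.0051, 0.0991]
orientation: [1.766, 2.596, 0.003]
force: [-1.2, 1.3, 7.8]
opening: 0.0258
gripper_force: 53.8
```

arm_command([
  [[0.02,-0.05,0,0,0,0],[0,0,0,0,0,0]],
])

```text
t: 19.82
tool_pos: [0.5853, -0.0053, 0.0991]
orientation: [1.766, 2.596, 0.003]
force: [-2.0, 2.6, 8.8]
opening: 0.0262
gripper_force: 53.8
```

arm_command([
  [[0.02,-0.05,0,0,0,0],[0,0,0,0,0,0]],
])

```text
t: 19.98
tool_pos: [0.5854, -0.0056, 0.0991]
orientation: [1.766, 2.597, 0.003]
force: [-2.3, 2.0, 8.1]
opening: 0.026
gripper_force: 53.8
```

arm_command([
  [[0.02,-0.05,0,0,0,0],[0.02,-0.05,0,0,0,0],[0,0,0,0,0,0]],
])

```text
t: 20.23
tool_pos: [0.5857, -0.0062, 0.0992]
orientation: [1.767, 2.597, 0.004]
force: [-1.9, 3.6, 9.3]
opening: 0.026
gripper_force: 53.8
```

arm_command([
  [[0.02,-0.05,0,0,0,0],[0.02,-0.05,0,0,0,0],[0,0,0,0,0,0]],
])

```text
t: 20.48
tool_pos: [0.5863, -0.0074, 0.0994]
orientation: [1.766, 2.597, 0.004]
force: [-1.2, 2.9, 10.8]
opening: 0.026
gripper_force: 54.4
```

```bash
python3 - <<'E'
from h import *
s=monitor.read_state();P=s['tool_pos'];print(P,s['orientation'],s['force'],s['wrist_torque'])
d=eyes.read_camera("side");cv2.imwrite("pics/side7.png",d)
print(proj("side",P-[0,0,.0697]),proj("side",[.5845,-.0049,.03]))
S=cv2.cvtColor(d,cv2.COLOR_BGR2HSV);G=cv2.cvtColor(d,6)
print(S[198:216,288:310,1]);print(G[198:216,288:310])
E
```

```text
[ 0.58633315 -0.0074238   0.0993753 ] [1.76615776 2.59663379 0.00353793] [-1.18941196  2.87405632 10.78929188] [0.74887328 0.37345677 0.00842712]
[[298.69906382 207.58850546]] [[298.91694633 208.24531517]]
[[101  98  99 102 101 102  97  97  98  58  81  39  90  96 106 104 100 103
  101 101 102 104]
 [100 101 101 101 100 101  99  99 100  87  42  67  96  99  99 102 104 101
  103 101 101 104]
 [101  99  98  99  98 100 101 101 100  89  51  73  94 101  99 103 102 103
  103 103 103 103]
 [100 100 100  97  96  99  99 103 102  86  53  68  94 100 101 103 103 102
  103 103 103 102]
 [101 100 100 100  97 100 100 103 102  86  55  68  95 103 101 103 101 102
  104 103 102 103]
 [101 101 103 101  99 102 103 103  98  82  45  57  91  99 100 103 101 104
  102 102 103 101]
 [103 100  99 100 101 104  99  96  91  62  27  45  76  89 100 103 103 103
  103 101 100 102]
 [102  97 104  99  99  98  94  82  54  30  16  19  45  71  83  97  98 100
  102 100 104  99]
 [100 100 100 100  97  84  72  42  30  15  12  13  18  27  54  70  97 100
   97 100 100  98]
 [ 95 101  98  99  92  71  48  26  10   9   9  16  12  12
[... 1755 characters left out ...]
1  79  77  83  82  84  88  92
   89  91  89  89]
 [ 99  93  91  86  83  84  83  82  82  82  84  83  84  83  86  87  93  89
   88  89  89  87]
 [ 95  94  91  90  84  82  82  83  84  83  88  92  88  86  89  92  90  90
   89  87  87  84]
 [ 96  94  93  92  91  88  84  82  83  84  98 111 103  93  90  89  90  88
   88  88  83  80]
 [ 93  95  93  93  92  91  90  85  84  84 102 111 105  94  91  88  91  87
   90  83  80  77]
 [ 95  96  93  94  95  93  88  89  90  92  98 104  99  91  90  89  88  87
   85  76  76  77]
 [ 93  93  94  95  94  93  92  96 108 115 105  97  92  93  86  89  86  80
   81  75  75  79]
 [ 96  95  94  93  94  93  96 110 130 144 128 103  93  89  90  87  82  80
   75  78  77  79]]
```

arm_command([
  [[0,0,0.25,0,0,0],[-0.15,0.37,0,0,0,0],[0,0,0,0,0,0],[-0.1,-0.03,-0.25,0,0,0],[0,0,0,0,0,0]],
])

```text
t: 20.95
tool_pos: [0.5824, -0.0046, 0.0968]
orientation: [-1.767, -2.597, 0.001]
force: [0.6, 0.7, -0.3]
opening: 0.0257
gripper_force: 54.4
```

arm_command([
  [[-0.02,0.05,0,0,0,0],[-0.02,0.05,0,0,0,0],[0,0,0,0,0,0]],
])

```text
t: 21.2
tool_pos: [0.5822, -0.0038, 0.0975]
orientation: [-1.767, -2.597, 0.0]
force: [-0.3, 0.4, -1.8]
opening: 0.0257
gripper_force: 54.4
```

arm_command([
  [[-0.02,0.05,0,0,0,0],[0,0,0,0,0,0]],
])

```text
t: 21.37
tool_pos: [0.5821, -0.0034, 0.0976]
orientation: [-1.767, -2.597, 0.001]
force: [0.2, -0.8, -2.3]
opening: 0.0254
gripper_force: 54.4
```

arm_command([
  [[-0.02,0.05,0,0,0,0],[0,0,0,0,0,0]],
])

```text
t: 21.53
tool_pos: [0.5819, -0.003, 0.0976]
orientation: [1.767, 2.597, -0.001]
force: [0.9, -1.6, -2.6]
opening: 0.0255
gripper_force: 54.4
```

arm_command([
  [[-0.02,0.05,0,0,0,0],[0,0,0,0,0,0]],
])

```text
t: 21.7
tool_pos: [0.5818, -0.0026, 0.0977]
orientation: [1.767, 2.597, -0.001]
force: [-0.2, -2.0, -2.8]
opening: 0.0258
gripper_force: 54.4
```

The blade dropped into the slot (z fell with no upward force). I'll centre it and lower it.

arm_command([
  [[0.05,-0.12,0,0,0,0],[0,0,-0.1,0,0,0],[0,0,-0.1,0,0,0],[0,0,0,0,0,0]],
])

```text
t: 22.03
tool_pos: [0.5825, -0.0034, 0.0958]
orientation: [1.767, 2.597, 0.001]
force: [1.4, -1.3, -1.3]
opening: 0.026
gripper_force: 54.4
```

arm_command([
  [[0,0,-0.1,0,0,0],[0,0,-0.1,0,0,0],[0,0,0,0,0,0]],
])

```text
t: 22.28
tool_pos: [0.5825, -0.0035, 0.0936]
orientation: [1.767, 2.597, 0.0]
force: [2.8, -0.4, -1.8]
opening: 0.0256
gripper_force: 54.4
```

arm_command([
  [[0.03,0,-0.1,0,0,0],[0,0,0,0,0,0],[0.007,0.001,0,0,0,-3],[0.007,0.001,0,0,0,-3],[0.007,0.001,0,0,0,-3],[0.007,0.001,0,0,0,-3],[0.007,0.001,0,0,0,-3],[0.007,0.001,0,0,0,-3],[0.007,0.001,0,0,0,-3],[0.007,0.001,0,0,0,-3]],
])

```text
t: 23.12
tool_pos: [0.5829, -0.0033, 0.0925]
orientation: [-2.271, -2.17, 0.001]
force: [0.2, -0.5, -1.3]
opening: 0.0259
gripper_force: 54.4
```

```bash
cat > f.py <<'E'
from plant import monitor
import numpy as np
s=monitor.read_state();o=s['orientation'];r=2*np.degrees(np.arctan2(o[1],o[0]))
print(s['t'].__round__(2),s['tool_pos'].round(4),'phi',round((r-90)%180,1),'F',s['force'].round(1),'T',s['wrist_torque'].round(3),round(s['opening'],4))
E
python3 f.py
```

```text
23.12 [ 0.5829 -0.0033  0.0925] phi 177.4 F [ 0.2 -0.5 -1.3] T [-0.175 -0.093  0.083] 0.0259
```

arm_command([
  [[0.007,0,0,0,0,-3],[0.007,0,0,0,0,-3],[0.007,-0.002,0,0,0,-3],[0.007,-0.002,0,0,0,-3],[0.007,-0.002,0,0,0,-3],[0,0,0,0,0,0]],
])

```text
t: 23.62
tool_pos: [0.5831, -0.0031, 0.0926]
orientation: [-2.534, -1.855, 0.001]
force: [0.1, 1.0, 1.0]
opening: 0.026
gripper_force: 54.4
```

```bash
python3 f.py
```

```text
23.62 [ 0.5831 -0.0031  0.0926] phi 162.4 F [0.1 1.  1. ] T [0.107 0.11  0.073] 0.026
```

arm_command([
  [[0.006,-0.003,0,0,0,-3],[0.006,-0.003,0,0,0,-3],[0.006,-0.003,0,0,0,-3],[0,0,0,0,0,0]],
])

```text
t: 23.95
tool_pos: [0.5832, -0.0031, 0.0926]
orientation: [-2.67, -1.653, 0.001]
force: [-1.9, 0.8, 0.6]
opening: 0.0261
gripper_force: 54.4
```

```bash
python3 f.py
```

```text
23.95 [ 0.5832 -0.0031  0.0926] phi 153.5 F [-1.9  0.8  0.6] T [0.327 0.309 0.06 ] 0.0261
```

arm_command([
  [[0.0,-0.003,0,0,0,-3],[0.0,-0.003,0,0,0,-3],[0,0,0,0,0,0]],
])

```text
t: 24.2
tool_pos: [0.5833, -0.003, 0.0926]
orientation: [-2.752, -1.512, 0.001]
force: [-1.9, 2.3, 1.2]
opening: 0.0259
gripper_force: 54.4
```

```bash
python3 f.py
```

```text
24.2 [ 0.5833 -0.003   0.0926] phi 147.6 F [-1.9  2.3  1.2] T [0.544 0.413 0.125] 0.0259
```

arm_command([
  [[0.0,-0.003,0,0,0,-3],[0.0,-0.003,0,0,0,-3],[0,0,0,0,0,0]],
])

```text
t: 24.45
tool_pos: [0.5834, -0.0031, 0.0926]
orientation: [-2.827, -1.367, 0.0]
force: [-2.5, 2.6, 0.7]
opening: 0.0254
gripper_force: 54.4
```

```bash
python3 f.py
```

```text
24.45 [ 0.5834 -0.0031  0.0926] phi 141.6 F [-2.5  2.6  0.7] T [0.849 0.426 0.178] 0.0254
```

arm_command([
  [[-0.02,0.02,0,0,0,-3],[-0.02,0.02,0,0,0,-3],[0,0,0,0,0,0]],
])

```text
t: 24.7
tool_pos: [0.5833, -0.0029, 0.0926]
orientation: [-2.895, -1.218, -0.0]
force: [0.0, 2.7, -0.8]
opening: 0.0258
gripper_force: 54.4
```

```bash
python3 f.py
```

```text
24.7 [ 0.5833 -0.0029  0.0926] phi 135.6 F [ 0.   2.7 -0.8] T [0.702 0.056 0.115] 0.0258
```

arm_command([
  [[-0.01,0.03,0,0,0,-3],[0,0,0,0,0,-2],[0,0,0,0,0,0]],
])

```text
t: 24.95
tool_pos: [0.5833, -0.0028, 0.0926]
orientation: [-2.945, -1.093, -0.0]
force: [-0.2, 2.6, -1.0]
opening: 0.0259
gripper_force: 54.4
```

```bash
python3 f.py
```

```text
24.95 [ 0.5833 -0.0028  0.0926] phi 130.7 F [-0.2  2.6 -1. ] T [ 0.659 -0.066  0.306] 0.0259
```

arm_command([
  [[0,0.03,0,0,0,0],[0,0,0,0,0,0]],
])

```text
t: 25.12
tool_pos: [0.5833, -0.0027, 0.0926]
orientation: [2.945, 1.093, 0.0]
force: [0.5, 1.9, -1.9]
opening: 0.0258
gripper_force: 54.4
```

```bash
cat > g.py <<'E'
from plant import monitor,eyes
import numpy as np
T=[];F=[]
for i in range(4):
    s=monitor.read_state();T.append(s['wrist_torque'][2]);F.append(s['force']);eyes.read_camera("side")
print(round(s['t'],2),'Tz',np.round(T,3),np.mean(T).round(3),'F',np.mean(F,0).round(1),s['tool_pos'].round(4))
E
python3 g.py
```

```text
25.27 Tz [0.321 0.239 0.28  0.284] 0.281 F [ 0.5  2.1 -1.9] [ 0.5832 -0.0027  0.0926]
```

arm_command([
  [[0,0,0,0,0,-1.5],[0,0,0,0,0,0]],
])

```text
t: 25.48
tool_pos: [0.5832, -0.0027, 0.0926]
orientation: [-2.961, -1.049, 0.0]
force: [1.1, 2.4, -2.3]
opening: 0.0259
gripper_force: 54.4
```

```bash
python3 g.py
```

```text
25.63 Tz [0.277 0.313 0.357 0.302] 0.312 F [ 0.8  1.9 -3.2] [ 0.5832 -0.0027  0.0926]
```

arm_command([
  [[0,0,0,0,0,-1.5],[0,0,0,0,0,0]],
])

```text
t: 25.85
tool_pos: [0.5832, -0.0027, 0.0927]
orientation: [2.975, 1.01, 0.0]
force: [1.6, 2.8, -3.3]
opening: 0.0257
gripper_force: 54.4
```

```bash
python3 g.py
```

```text
26.0 Tz [0.282 0.342 0.3   0.241] 0.292 F [ 0.9  2.7 -3.1] [ 0.5831 -0.0027  0.0926]
```

arm_command([
  [[0,0,0,0,0,-2],[0,0,0,0,0,0],[0,0,0,0,0,0]],
])

```text
t: 26.3
tool_pos: [0.5832, -0.0027, 0.0927]
orientation: [-2.991, -0.961, 0.0]
force: [0.7, 2.3, -4.0]
opening: 0.0258
gripper_force: 54.4
```

```bash
sed -i 's/range(4)/range(8)/' g.py; python3 g.py; python3 f.py
```

```text
26.65 Tz [0.318 0.323 0.27  0.375 0.325 0.367 0.327 0.321] 0.328 F [ 1.1  2.2 -3.9] [ 0.5832 -0.0027  0.0927]
26.7 [ 0.5832 -0.0027  0.0927] phi 125.6 F [ 1.6  1.8 -4.3] T [ 0.466 -0.426  0.316] 0.0258
```

arm_command([
  [[0,0,0,0,0,-1.5],[0,0,0,0,0,0],[0,0,0,0,0,0]],
])

```text
t: 26.95
tool_pos: [0.5832, -0.0025, 0.0927]
orientation: [-3.003, -0.92, -0.0]
force: [1.6, 3.7, -4.7]
opening: 0.026
gripper_force: 54.9
```

```bash
python3 g.py
```

```text
27.3 Tz [0.359 0.34  0.303 0.274 0.292 0.245 0.311 0.289] 0.302 F [ 1.9  3.7 -4.9] [ 0.5832 -0.0025  0.0927]
```

arm_command([
  [[0.01,0.04,-0.02,0,0,0],[0,0,0,0,0,-1.5],[0,0,0,0,0,0],[0,0,0,0,0,0]],
])

```text
t: 27.68
tool_pos: [0.5834, -0.0023, 0.0927]
orientation: [3.015, 0.881, 0.0]
force: [1.8, 2.8, -2.8]
opening: 0.0258
gripper_force: 54.9
```

```bash
python3 g.py
```

```text
28.03 Tz [0.32  0.337 0.331 0.291 0.295 0.343 0.272 0.349] 0.317 F [ 1.3  2.8 -2.9] [ 0.5834 -0.0023  0.0927]
```

arm_command([
  [[0,0,0,0,0,-1.5],[0,0,0,0,0,0],[0,0,0,0,0,0]],
])

```text
t: 28.33
tool_pos: [0.5834, -0.0023, 0.0926]
orientation: [3.027, 0.842, 0.0]
force: [1.4, 3.6, -2.2]
opening: 0.0256
gripper_force: 54.9
```

```bash
python3 g.py; python3 f.py; python3 - <<'E'
from h import *
d=eyes.read_camera("side");cv2.imwrite("pics/side8.png",d)
a=cv2.cvtColor(cv2.imread("pics/side7.png"),6).astype(np.float32);b=cv2.cvtColor(d,6).astype(np.float32)
for x,y,w,h in((284,226,20,30),(308,206,34,30),(262,222,14,26),(232,190,20,20)):
    print(cv2.phaseCorrelate(a[y:y+h,x:x+w].copy(),b[y:y+h,x:x+w].copy()))
def pr(g):return proj("side",loc((.6445,-.0215,-.279),[(-.118-g,.112,.08)]))[0]
print("3mm->",pr(0)-pr(.003))
E
```

```text
28.68 Tz [0.368 0.387 0.397 0.355 0.342 0.365 0.331 0.304] 0.356 F [ 1.3  2.1 -1.8] [ 0.5834 -0.0023  0.0926]
28.73 [ 0.5834 -0.0023  0.0926] phi 121.0 F [ 2.1  2.7 -1.4] T [ 0.552 -0.352  0.352] 0.0259
((-0.5517834256394831, 0.4664756470563507), 0.6688858683904012)
((-0.9921203685308235, -0.05105839440800786), 0.8366109909834685)
((0.7011187825719496, 1.577492249920141), 0.6448332904297629)
((0.04027957649800307, 0.0424837619718339), 0.991403056383133)
3mm-> [-0.80171532 -0.50237632]
```

arm_command([
  [[0,0,0,0,0,2],[0,0,0,0,0,1.5],[0,0,0,0,0,0]],
])

```text
t: 29.03
tool_pos: [0.5834, -0.0023, 0.0927]
orientation: [2.999, 0.934, 0.0]
force: [1.2, 1.8, -1.5]
opening: 0.0258
gripper_force: 54.8
```

```bash
sed -i 's/range(8)/range(3)/' g.py; python3 g.py
```

```text
29.13 Tz [0.183 0.207 0.161] 0.184 F [ 1.   1.8 -1.6] [ 0.5834 -0.0023  0.0926]
```

arm_command([
  [[0,0,0,0,0,2],[0,0,0,0,0,2],[0,0,0,0,0,1],[0,0,0,0,0,0]],
])

```text
t: 29.52
tool_pos: [0.5833, -0.0023, 0.0926]
orientation: [2.956, 1.062, 0.0]
force: [1.2, 2.3, -0.6]
opening: 0.0258
gripper_force: 54.8
```

```bash
python3 g.py;python3 f.py
```

```text
29.62 Tz [0.067 0.102 0.111] 0.093 F [ 1.1  1.7 -0.4] [ 0.5833 -0.0023  0.0926]
29.67 [ 0.5833 -0.0023  0.0926] phi 129.5 F [ 1.5  2.3 -0.8] T [ 0.517 -0.234  0.121] 0.0258
```

arm_command([
  [[0,0,0,0,0,2],[0,0,0,0,0,2],[0,0,0,0,0,0]],
])

```text
t: 29.92
tool_pos: [0.5834, -0.0024, 0.0926]
orientation: [2.917, 1.166, 0.0]
force: [1.7, 2.3, -1.1]
opening: 0.0261
gripper_force: 54.8
```

```bash
python3 g.py;python3 f.py
```

```text
30.02 Tz [0.034 0.088 0.094] 0.072 F [ 0.9  2.  -0.8] [ 0.5833 -0.0023  0.0925]
30.07 [ 0.5834 -0.0023  0.0926] phi 133.5 F [ 0.3  1.6 -0.6] T [ 0.413 -0.273  0.104] 0.0257
```

arm_command([
  [[0.01,0.03,0.2,0,0,0],[0,0,0.3,0,0,0],[0,0,0.4,0,0,0],[0,0,0.6,0,0,0],[0,0,1.0,0,0,0],[0,0,2.0,0,0,0],[0,0,2.0,0,0,0],[0,0,2.0,0,0,0],[0,0,0,0,0,0]],
])

```text
t: 30.82
tool_pos: [0.5863, -0.0023, 0.1839]
orientation: [2.914, 1.163, 0.012]
force: [1.2, -0.3, 0.2]
opening: 0.0257
gripper_force: 54.8
```

```bash
python3 f.py
```

```text
30.82 [ 0.5863 -0.0023  0.1839] phi 133.5 F [ 1.2 -0.3  0.2] T [-0.082 -0.09  -0.02 ] 0.0257
```

arm_command([
  [[-0.99,-2.56,0,0,0,2.5],[-0.99,-2.56,0,0,0,2.5],[-0.99,-2.56,0,0,0,2.5],[-0.99,-2.56,0,0,0,2.5],[-0.99,-2.56,0,0,0,2.5],[-0.99,-2.56,0,0,0,2.5],[-0.99,-2.56,0,0,0,2.5],[-0.99,-2.56,0,0,0,2.5],[-0.99,-2.56,0,0,0,2.5],[-0.99,-2.56,0,0,0,2.5],[-0.99,-2.56,0,0,0,2.5],[-0.99,-2.56,0,0,0,2.5]],
])

```text
t: 31.82
tool_pos: [0.4636, -0.3102, 0.177]
orientation: [-2.514, -1.883, 0.0]
force: [-0.1, -0.6, -1.9]
opening: 0.0259
gripper_force: 54.8
```

arm_command([
  [[0,0,0,0,0,0],[0,0,0,0,0,0],[0,0,0,0,0,0]],
])

```text
t: 32.07
tool_pos: [0.4645, -0.3087, 0.1771]
orientation: [-2.517, -1.878, -0.0]
force: [0.2, 0.9, -0.7]
opening: 0.0257
gripper_force: 54.8
```

```bash
python3 f.py; python3 - <<'E'
from h import *
P=monitor.read_state()['tool_pos']
t=eyes.read_camera("top");d=eyes.read_camera("side");cv2.imwrite("pics/top9.png",t);cv2.imwrite("pics/side9.png",d)
# front gap via top (darkness along x at z=.08)
g=cv2.cvtColor(t,6);g3=cv2.cvtColor(cv2.imread("pics/top3.png"),6);D=(.6445,-.0215,-.279)
for y in(.09,.07):
  xs=np.arange(-.138,-.09,.002);uv=proj("top",loc(D,[(x,y,.08) for x in xs])).astype(np.float32)
  for G in(g3,g): print(y,cv2.remap(G,uv[:,:1],uv[:,1:],1)[:,0].tolist())
# driver: tip and shank in side
print(proj("side",P-[0,0,.0697]),proj("side",P-[0,0,.03]))
u,v=proj("side",P-[0,0,.0697])[0].astype(int);G=cv2.cvtColor(d,6);print(v-16,u-10);print(G[v-16:v+6,u-10:u+11])
E
```

```text
32.07 [ 0.4645 -0.3087  0.1771] phi 163.5 F [ 0.2  0.9 -0.7] T [-0.052 -0.107  0.017] 0.0257
0.09 [143, 141, 135, 100, 67, 46, 42, 43, 55, 81, 107, 116, 120, 121, 122, 123, 124, 125, 121, 122, 117, 115, 119, 123, 116]
0.09 [142, 143, 142, 140, 125, 93, 56, 44, 40, 42, 49, 84, 108, 118, 120, 121, 121, 121, 123, 123, 119, 116, 118, 122, 115]
0.07 [143, 143, 126, 97, 64, 43, 41, 42, 52, 84, 106, 117, 119, 119, 120, 122, 124, 127, 130, 135, 139, 141, 142, 141, 140]
0.07 [142, 143, 142, 140, 129, 93, 59, 44, 41, 42, 51, 76, 104, 116, 117, 119, 119, 121, 123, 125, 128, 135, 139, 140, 139]
[[366.5229525  140.27915044]] [[367.57917009 131.0487967 ]]
124 356
[[195 196 194 194 195 192 172 127  69  24  12  24  20  20  21  21  53 115
  165 184 188]
 [196 195 196 196 195 186 158 105  46  19  20  10  18  22  19  19  51 109
  162 183 189]
 [196 197 194 197 196 186 152  90  39   9  16  20  18  22  19  23  46  99
  153 178 187]
 [195 196 195 198 194 188 156 101  50  25  21  20  14  22  18  25  50 102
  153 176 184]
 [196 196 195 197 196 190 172 133  87  51  29  23  17  22  31  40  81 126
  168 180 18
[... 816 characters left out ...]
5 194 193 193 190 178 146 106  79  85 121 164 189 196 195 196
  196 196 196]
 [194 194 194 196 193 194 193 183 161 126  96  89 111 155 185 196 195 197
  194 195 197]
 [193 193 195 195 195 194 194 192 181 163 139 116 129 164 188 195 199 196
  197 196 197]
 [192 193 195 195 195 195 195 195 191 185 173 158 161 178 192 195 194 195
  195 195 196]
 [191 193 194 197 194 195 196 195 194 192 186 181 181 187 192 197 195 195
  196 194 196]
 [193 192 197 195 198 195 195 195 197 195 194 189 190 191 194 193 197 193
  195 196 195]
 [191 196 196 196 196 195 196 195 197 194 196 194 194 193 194 197 196 197
  196 195 195]
 [193 195 196 196 198 196 195 196 196 195 198 196 196 197 195 197 196 196
  195 197 195]]
```

The front now sits about 3 mm further in, held by the cam. I'll lower the driver into the stand.

arm_command([
  [[0,0,-1.2,0,0,0],[0,0,-1.2,0,0,0],[0,0,-1.2,0,0,0],[0,0,0,0,0,0],[0,0,0,0,0,0]],
])

```text
t: 32.58
tool_pos: [0.4636, -0.308, 0.1395]
orientation: [-2.513, -1.879, 0.001]
force: [-0.3, -0.6, -0.9]
opening: 0.0256
gripper_force: 54.8
```

arm_command([
  [[0,0,-0.5,0,0,0],[0,0,-0.5,0,0,0],[0,0,-0.5,0,0,0],[0,0,0,0,0,0]],
])

```text
t: 32.92
tool_pos: [0.4641, -0.3089, 0.1253]
orientation: [-2.516, -1.88, 0.001]
force: [-0.9, 0.1, -1.6]
opening: 0.0254
gripper_force: 54.8
```

Tip is now below the mouth with no resistance.

arm_command([
  [[0,0,-0.7,0,0,0],[0,0,-0.7,0,0,0],[0,0,-0.7,0,0,0],[0,0,-0.7,0,0,0],[0,0,-0.7,0,0,0],[0,0,-0.7,0,0,0],[0,0,-0.3,0,0,0],[0,0,0,0,0,0],[0,0,0,0,0,0]],
])

```text
t: 33.67
tool_pos: [0.4645, -0.3091, 0.0814]
orientation: [-2.516, -1.88, 0.0]
force: [0.8, -0.2, -0.3]
opening: 0.0254
gripper_force: 54.8
```

arm_command([
  [[0,0,-0.1,0,0,0],[0,0,0,0,0,0]],
])

```text
t: 33.83
tool_pos: [0.4649, -0.3094, 0.0809]
orientation: [2.516, 1.88, 0.0]
force: [0.4, -0.1, -1.0]
opening: 0.0257
gripper_force: 54.8
```

arm_command([
  [[0,0,-0.1,0,0,0],[0,0,-0.05,0,0,0],[0,0,0,0,0,0],[0,0,0,0,0,0]],
])

```text
t: 34.17
tool_pos: [0.4646, -0.3092, 0.0791]
orientation: [-2.517, -1.881, -0.0]
force: [-0.5, 0.3, -1.5]
opening: 0.0255
gripper_force: 54.8
```

arm_command([
  [[0,0,0,0,0,0],[0,0,0,0,0,0],[0,0,0,0,0,0],[0,0,0,0,0,0],[0,0,0,0,0,0],[0,0,0,0,0,0]],
], gripper=1)

```text
t: 34.67
tool_pos: [0.4647, -0.3092, 0.0791]
orientation: [2.516, 1.881, 0.0]
force: [-0.5, -0.0, -0.5]
opening: 0.0608
gripper_force: 0.0
```

arm_command([
  [[0,0,0.5,0,0,0],[0,0,1.5,0,0,0],[0,0,2,0,0,0],[0,0,3,0,0,0],[0,0,3,0,0,0],[0,0,3,0,0,0],[0,0,0,0,0,0],[0,0,0,0,0,0]],
])

```text
t: 35.33
tool_pos: [0.466, -0.3102, 0.2123]
orientation: [2.512, 1.877, 0.002]
force: [-0.5, -0.7, 0.1]
opening: 0.093
gripper_force: 0.0
```

```bash
python3 f.py; python3 - <<'E'
from h import *
d=eyes.read_camera("side");a=cv2.imread("pics/side0.png")
for n,i in(("0",a),("now",d)): G=cv2.cvtColor(i,6);print(n);print(G[128:156:2,355:378])
t=eyes.read_camera("top");g=cv2.cvtColor(t,6);D=(.6445,-.0215,-.279)
xs=np.arange(-.138,-.108,.002);uv=proj("top",loc(D,[(x,.08,.08) for x in xs])).astype(np.float32);print(cv2.remap(g,uv[:,:1],uv[:,1:],1)[:,0].tolist())
E
```

```text
35.33 [ 0.466  -0.3102  0.2123] phi 163.5 F [-0.5 -0.7  0.1] T [-0.049 -0.05  -0.011] 0.093
0
[[184 185 185 185 183 185 186 183 184 185 183 184 180 184 182 184 184 183
  180 178 174 171 177]
 [181 184 184 185 185 184 187 184 184 184 182 178 177 181 183 184 183 183
  184 179 175 169 173]
 [176 175 178 180 183 186 186 178 169 150 136 124 125 138 153 169 181 184
  182 182 179 175 172]
 [182 182 178 175 177 178 167 135  97  85  91  95  95  95  92 100 133 171
  182 183 184 180 179]
 [185 184 185 183 178 174 152  96  45  33  50  61  64  59  44  57 113 164
  184 185 185 185 183]
 [185 185 182 183 182 175 139  82  36  15  12  14  24  18  25  59 118 169
  185 185 184 183 187]
 [181 182 183 184 184 168 128  74  32  13  17  16  16  12  34  85 138 175
  185 184 185 184 187]
 [182 182 182 184 183 167 116  58  17  12  20  14  12  21  40  95 149 178
  185 186 186 184 186]
 [179 182 184 185 185 165 112  51  18  27  19  14  23  18  48 111 165 184
  186 185 187 184 184]
 [181 182 184 185 176 144  90  38  21   9  16  11  16  25  58 119 167 183
  186 186 186 178 175]
 [180 180 175 162 135  89  43  19  1
[... 1089 characters left out ...]
  11  32  75 136 180
  194 196 195 196 193]
 [191 191 193 194 195 184 150  92  38  18  18  15  20  20  41  95 152 185
  196 194 196 195 195]
 [190 192 196 195 192 173 124  69  31  16  20  18  15  21  48 110 166 190
  194 195 195 189 185]
 [192 194 189 176 148 111  67  31  20  24   8  18  22  21  41  95 150 186
  194 193 191 175 165]
 [192 176 147 120 101  87  60  30  25  19  23  24  21  31  49  99 153 185
  195 193 176 151 159]
 [186 171 145 129 114 106  96  82  70  67  69  82  92 107 133 166 187 196
  192 178 143 137 166]
 [139 149 162 167 162 152 149 160 171 171 172 178 182 188 192 193 195 193
  180 147 120 138 175]]
[142, 142, 142, 139, 124, 92, 59, 44, 41, 42, 44, 73, 102, 117, 118, 118]
```

The driver stands upright just as it did at the start, the front is still home and the gripper is clear. Handing in.

```bash
python3 -c "
from plant import ticket
print(ticket.close_job())"
```

```text
the job is handed in; nothing more can be done
None
```

I handed the job in at about 35 s and got no verdict back: the front is drawn home and held by the cam, which I turned clockwise to about 0.35 N m by the wrist reading, and the screwdriver is back upright and released in the white stand.

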